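# Clear and load the battery charging dock on the carver's bench

## Task

Get the bench's charging dock back into use: first clear every wood offcut from the dock and the bench beside it into the scrap bin. Then load every battery pack into its own bay of the dock, tongue hooked under the lip and the other end swung down until the pack sits fully home and flat, and only when all are in, flip the power toggle fully over to on. Leave everything else on the bench where it is.

Things in the scene. Friction and masses are not known exactly. Their poses are not given: they have to be found in the camera images.
- dock: Grey battery charging dock, fixed, 158 (x) x 232 (y) x 34.5 mm. Origin under its centre, z up. Three bays run along x, side by side every 74 mm in y; floors 12 mm above the bench, each 134 mm long (x -67 to +67) and 66 mm wide between ribs 8 mm thick, rib tops 24 mm above the bench. The -x end (towards the robot) has the lip, the +x end a stop wall 10 mm thick, top 26 mm above the bench.
- bay0 (a point): Centre of the floor of bay 0 (dock -y side), axes as the dock's. Lip of every bay: overhangs the floor by 13 mm (to x = -54 mm), underside 15.5 mm above the floor, top 22.5 mm above the floor. A seated pack's origin lies here, with about +-2 mm play in x and +-5 mm in y.
- bay1 (a point): Centre of the floor of bay 1 (the middle one), axes as the dock's. A pack cannot be lowered in level: tilt it about 18 degrees, tongue end low, bring the tongue down just past the lip's edge, slide it -x under the lip to the end wall, then swing the +x end down behind the stop wall, flat on the floor.
- bay2 (a point): Centre of the floor of bay 2 (dock +y side), axes as the dock's; otherwise like the others. Any pack may go in any bay, one to a bay.
- pack1: Black battery pack, 0.4 kg, one of 3 alike. 130 (x) x 56 mm, origin at the centre of its underside. x -65 to -43 mm: tongue 44 wide, 8 thick, flush below; x -43 to +65: body 30 tall; on it a grey grip rail 64 x 26 mm, z 30 to 54, centred at x = +11, near the centre of mass: pinch across y. Starts flat, on the left, tongue roughly to the robot.
- pack2: Black battery pack, 0.4 kg, one of 3 alike. 130 (x) x 56 mm, origin at the centre of its underside. x -65 to -43 mm: tongue 44 wide, 8 thick, flush below; x -43 to +65: body 30 tall; on it a grey grip rail 64 x 26 mm, z 30 to 54, centred at x = +11, near the centre of mass: pinch across y. Starts flat, on the left, tongue roughly to the robot.
- pack3: Black battery pack, 0.4 kg, one of 3 alike. 130 (x) x 56 mm, origin at the centre of its underside. x -65 to -43 mm: tongue 44 wide, 8 thick, flush below; x -43 to +65: body 30 tall; on it a grey grip rail 64 x 26 mm, z 30 to 54, centred at x = +11, near the centre of mass: pinch across y. Starts flat, on the left, tongue roughly to the robot.
- offcut1: Wood offcut, a plain block, 75 (x) x 36 (y) x 42 (z) mm, about 70 g; origin at the centre of its underside; may be absent (no pose); at the start it lies in the dock's bay 0.
- offcut2: Wood offcut, a stepped block (the top 18 mm only over the middle 52 mm of its length), 80 (x) x 36 (y) x 42 (z) mm, about 70 g; origin at the centre of its underside; may be absent (no pose); at the start it lies in the dock's bay 1.
- offcut3: Wood offcut, a block (46 mm long in the middle) with a thin 24 x 30 mm stub at both ends, 70 (x) x 36 (y) x 42 (z) mm, about 70 g; origin at the centre of its underside; may be absent (no pose); at the start it lies in the dock's bay 2.
- offcut4: Wood offcut, a plain block, 65 (x) x 36 (y) x 42 (z) mm, about 70 g; origin at the centre of its underside; may be absent (no pose); at the start it lies on the bench between robot and dock.
- offcut5: Wood offcut, a stepped block (the top 18 mm only over the middle 46 mm of its length), 70 (x) x 36 (y) x 42 (z) mm, about 70 g; origin at the centre of its underside; may be absent (no pose); at the start it lies on the bench between robot and dock.
- offcut6: Wood offcut, a block (45 mm long in the middle) with a thin 24 x 30 mm stub at both ends, 68 (x) x 36 (y) x 42 (z) mm, about 70 g; origin at the centre of its underside; may be absent (no pose); at the start it lies on the bench between robot and dock.
- scrap_bin: Grey open scrap bin, fixed, 180 x 180 mm outside, walls 5 mm, 90 mm tall, on the robot's right. Origin under its centre.
- switch (a joint): Angle of the dock's power toggle, a black lever 80 mm long on a grey box. 0 = off, leaning to the box's -x (towards the robot); 1.0 = on, leaning to its +x. It stays where it is left; the friction is light.
- switch_tip (a point): Tip of the toggle lever. The axes turn with the lever.
- switch_base: Grey box of the toggle, fixed, beyond the bin on the robot's right; origin under its centre. The lever swings in its xz plane, off to on from -x to +x.
- glue: Bystander, white glue bottle, 160 mm tall, to be left where it is.
- jar: Bystander, amber jar, 90 mm tall, to be left where it is.
- brush: Bystander, hand brush lying flat, to be left where it is.
- mallet: Bystander, hammer lying flat, to be left where it is.
- spoon: Bystander, wooden spoon lying flat, to be left where it is.
- chisel: Bystander, wood-handled tool lying flat, to be left where it is.
- tape: Bystander, cardboard tape ring, 72 mm across, 24 mm tall, to be left where it is.
There are look-alikes about, which are no part of the job. What is shaped like the offcut6 but black or green is not meant.

How it is judged (in metres and radians):
On the way, in this order (a step that is already met when the one before it is completed fails the run):
1. every offcut is in the scrap bin (x of offcut1 in the frame of scrap_bin between -0.088 and 0.088 m and y of offcut1 in the frame of scrap_bin between -0.088 and 0.088 m and height (world z) of offcut1 between 0 and 0.09 m and x of offcut2 in the frame of scrap_bin between -0.088 and 0.088 m and y of offcut2 in the frame of scrap_bin between -0.088 and 0.088 m and height (world z) of offcut2 between 0 and 0.09 m and x of offcut3 in the frame of scrap_bin between -0.088 and 0.088 m and y of offcut3 in the frame of scrap_bin between -0.088 and 0.088 m and height (world z) of offcut3 between 0 and 0.09 m and x of offcut4 in the frame of scrap_bin between -0.088 and 0.088 m and y of offcut4 in the frame of scrap_bin between -0.088 and 0.088 m and height (world z) of offcut4 between 0 and 0.09 m and x of offcut5 in the frame of scrap_bin between -0.088 and 0.088 m and y of offcut5 in the frame of scrap_bin between -0.088 and 0.088 m and height (world z) of offcut5 between 0 and 0.09 m and x of offcut6 in the frame of scrap_bin between -0.088 and 0.088 m and y of offcut6 in the frame of scrap_bin between -0.088 and 0.088 m and height (world z) of offcut6 between 0 and 0.09 m), for 0.2 s.
2. every pack is seated flat in a bay and let go, with the toggle still off (angle between each of pack1, pack2, pack3's own z axis and vertical below 0.035 rad and linear speed of each of pack1, pack2, pack3 below 0.03 m/s and contact force between each of pack1, pack2, pack3 and the fingers below 0.1 N and (distance between pack1 and bay0 below 0.009 m or distance between pack1 and bay1 below 0.009 m or distance between pack1 and bay2 below 0.009 m) and (distance between pack2 and bay0 below 0.009 m or distance between pack2 and bay1 below 0.009 m or distance between pack2 and bay2 below 0.009 m) and (distance between pack3 and bay0 below 0.009 m or distance between pack3 and bay1 below 0.009 m or distance between pack3 and bay2 below 0.009 m) and value of joint switch below 0.4 rad), for 0.2 s.
At the end, for the whole second after the job is handed in: Every offcut present lies in the scrap bin (origin inside its walls and below its rim); every pack present lies in a bay with its origin within 9 mm of the centre of the bay's floor, tilted less than 0.035 rad, released and at rest; the toggle reads more than 0.85 (all of step 1 and angle between each of pack1, pack2, pack3's own z axis and vertical below 0.035 rad and linear speed of each of pack1, pack2, pack3 below 0.03 m/s and contact force between each of pack1, pack2, pack3 and the fingers below 0.1 N and (distance between pack1 and bay0 below 0.009 m or distance between pack1 and bay1 below 0.009 m or distance between pack1 and bay2 below 0.009 m) and (distance between pack2 and bay0 below 0.009 m or distance between pack2 and bay1 below 0.009 m or distance between pack2 and bay2 below 0.009 m) and (distance between pack3 and bay0 below 0.009 m or distance between pack3 and bay1 below 0.009 m or distance between pack3 and bay2 below 0.009 m) and value of joint switch above 0.85 rad); the robot touches nothing.
It fails at once if a bystander is moved by more than 40 mm (distance of any of glue, jar, brush, mallet, spoon, chisel, tape from where it was at the start of the episode above 0.04 m).
Of offcut1, offcut2, offcut3, offcut4, offcut5, offcut6 only 4 to 6 are there at a start; the rules pass over those that are not, and their reading is None.
At some moment in a run one of pack1, pack2, pack3, offcut4, offcut5, offcut6 may be knocked a few centimetres aside while the robot is not near it.
Once in a run the grip may slacken for a moment while it holds something.
It also fails if it takes over 208 s, if anything falls off the work surface, if the arm or the gripper's body presses on something with over 40 N, if the wrist force passes 120 N, or if a joint passes its speed limit or range.

## Robot

A 6-joint arm with a two-finger parallel gripper is mounted at the origin on the work surface. World frame = base frame: x ahead of the robot, y to its left, z up, the work surface at z = 0. Lengths are in m, angles in degrees, forces in N, time in s.
With the tool pointing down it reaches from about 0.375 to 0.9 m from the base axis. Payload 3.1 kg.
Tool frame: the origin (TCP) lies on the centre line of the jaws, within the pads' length; the fingertips stand 25 mm ahead of it and the grasp point (between the pads) lies 6 mm ahead of it; y points along the fingers, x is the direction in which the jaws open and shut, and the axes are right-handed (so a half turn about y gives the same grasp; the last joint's range is limited). The gripper opens to 87 mm and grips with 3 to 60 N. Pads are 19 mm wide; open, the fingers measure 117 mm over their backs; the gripper's body (75 mm by 190 mm) begins 51 mm behind the grasp point.
Start: joints at [-10.227, 30.224, 82.088, -0, 67.689, -10.227], TCP at [0.625, 0, 0.248] pointing down, gripper open.
Joint ranges: [-176.69, 176.69], [-43.24, 126.21], [12.49, 139.97], [-82, 262], [0, 151.66], [-163.58, 163.58]. Speed limits (degrees/s): [159.86, 159.86, 180, 180, 180, 180].

## Interface

Orientations are given as a 3x3 rotation matrix whose columns are the frame's x, y, z axes.
In Python, from rig import * gives the robot as it stands.
- The arm moves only by the tool play_rows, never from a script. Its argument "commands" is a list of rows, each a list of 2 entries, a list of its own where there are three numbers: the shift along the world's x, y, z in m, then the turn, a rotation vector about the world's x, y, z in rad. A call has 1 to 10 rows; each row is the pose to reach, as a shift and turn from the pose commanded when the call began; what a row does not reach only later rows make up. A row lasts 1/8 s, in which the tool goes at most 62.5 mm and 10.7 degrees, less where a joint would pass 70% of its speed; a pose out of reach is approached as far as the arm can. A call with a gripper value outside its range is refused whole. "gripper" is the finger opening in m, from 0 to 0.087, set as the call begins (left out, the last holds). The fingers move at their own pace and stop on an object; the grip force is fixed at half the most. Time passes only in rows, so rows that repeat a pose let the fingers close. It gives the time, the measured TCP pose, the force and the opening at its end, in the units of the state.
- read_state(): the state, without advancing time (a new reading comes with each control period).
- capture(name): name is "scene" or "side" or "wrist"; returns a dict with "frame" (420x560x3 uint8, red, green, blue), "depth" (420x560 float32, m along the optical axis (not along the pixel's ray), 0 where there is no reading), "mtx" (3x3 intrinsics, pixels), "dist_coeffs" ([k1, k2, p1, p2, k3] as OpenCV has them; the pictures are not rectified), "cam_to_world" (4x4, takes a point from camera to world coordinates); the wrist camera has in their place "hand_eye" (4x4, takes a point from camera to tool coordinates, whose origin is the TCP and whose axes are the tool frame's). Camera axes: x right, y down, z forward; pixel columns grow to the right and rows downward; lengths in m; the calibration is good to about 2 mm. A picture is of the moment at which its call begins: read the wrist's pose just before it.
- hand_in(): hands the job in, once; it reports no verdict.
The state is a dict: "time_s": time; "joint_positions": joint angles; "qvel": joint speeds; "tau": joint torques, N m; "position": TCP position; "tcp_rot": TCP orientation; "force": force on the tool from outside, world axes, zero at the start; "moment": the same for the moment, N m; "opening": opening from 0.0 (shut) to 1.0 (fully open).
Only numpy, scipy, OpenCV 4.12 (cv2) and the standard library are available. Lean on these libraries where they do the work, as an engineer would, in place of code of your own. Each camera call takes 0.05 s, during which the arm holds its last target. There are 200 camera calls.

## Working session

There is one attempt and no reset: what is moved stays moved. The work goes in short steps, Python scripts to look and compute and a tool call to move; the robot and the scene stay as the last step left them, time stands still between calls to the robot, and variables do not carry over. Pictures are saved under pics/ and viewed, about 12 in all and at most 16, crops included, and the job is handed in when it is done.

Besides the shell and the picture viewer there is one more tool, called after "Emit:" as name([rows], argument=value, ...), one row to a line, values as JSON. play_rows: Moves the arm, as the interface text tells. Its arguments: {"type":"object","properties":{"commands":{"type":"array"},"gripper":{"type":"number"}},"required":["commands"]}

```bash
mkdir -p pics; ls
python3 - <<'E'
from rig import *
import cv2, numpy as np
s=read_state(); print(s)
for n in ("scene","side"):
    c=capture(n); cv2.imwrite(f"pics/{n}0.png",c["frame"][:,:,::-1]); np.savez(f"{n}0.npz",**c)
    print(n,c["mtx"],c["dist_coeffs"],c["cam_to_world"])
c=capture("wrist"); print(c["mtx"],c["dist_coeffs"],c["hand_eye"])
E
```

```text
pics
{'time_s': 0.0, 'joint_positions': array([-1.02250040e+01,  3.02810553e+01,  8.21555027e+01, -9.74944954e-04,
        6.76882811e+01, -1.02264077e+01]), 'qvel': array([-0.05445957, -0.06548213, -0.00426386,  0.03842313,  0.04187033,
       -0.07407607]), 'tau': array([-5.45745443e-04, -4.40045428e+01, -1.76593530e+01,  6.32597599e-02,
        5.83207863e-02, -1.53719384e-04]), 'position': array([6.24330991e-01, 1.70661361e-04, 2.46554069e-01]), 'tcp_rot': array([[ 9.99997695e-01, -2.14704322e-03, -3.05781403e-05],
       [ 3.13753762e-05,  3.71285340e-04,  9.99999931e-01],
       [-2.14703172e-03, -9.99997626e-01,  3.71351848e-04]]), 'force': array([ 0.13598999, -0.11579102,  0.05351568]), 'moment': array([-0.04247376,  0.0550535 , -0.00885523]), 'opening': 1.0009256926152441}
scene [[488.45165995   0.         274.69749249]
 [  0.         488.45165995 209.71287748]
 [  0.           0.           1.        ]] [-0.15030732  0.          0.          0.          0.        ] [[-0.71658285  0.41236881 -0.56254865  1.31989047]
 [ 0.69712015  0.45010085 -0.55806157  0.77131904]
 [ 0.02307
[... 244 characters left out ...]
       0.          0.          0.        ] [[ 0.85168579 -0.31235745  0.42078989 -0.028757  ]
 [-0.52354878 -0.54235902  0.65707181 -0.89899   ]
 [ 0.02297792 -0.77992276 -0.62545384  0.88990548]
 [ 0.          0.          0.          1.        ]]
[[340.5799794    0.         280.13279661]
 [  0.         340.5799794  208.47834411]
 [  0.           0.           1.        ]] [-0.0503901  0.         0.         0.         0.       ] [[ 9.99999913e-01 -4.08838422e-04  8.35880334e-05  1.29915466e-03]
 [-1.97565117e-04 -2.87408940e-01  9.57807946e-01 -1.37338547e-01]
 [-3.67564741e-04 -9.57807880e-01 -2.87408996e-01  7.92388748e-02]
 [ 0.00000000e+00  0.00000000e+00  0.00000000e+00  1.00000000e+00]]
```

View pics/scene0.png

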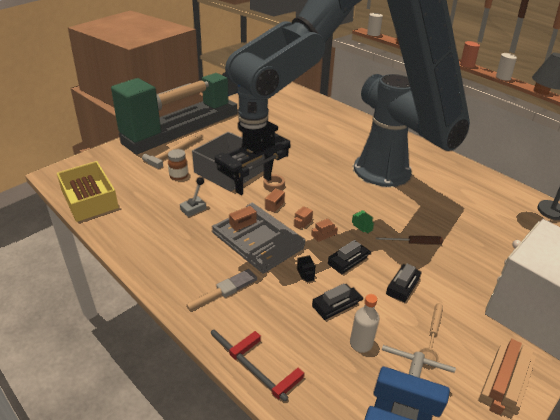

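View pics/side0.png

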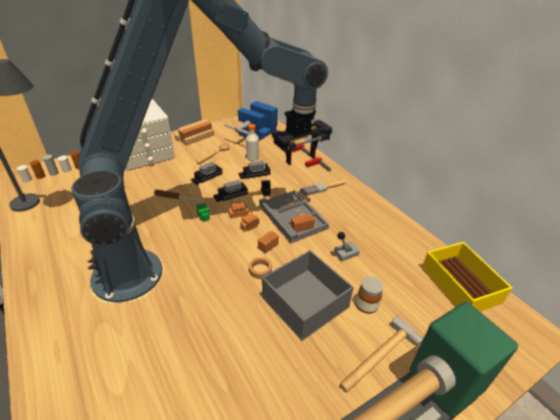

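```bash
cat > h.py <<'E'
import cv2, numpy as np
def cloud(c,T=None):
    "world XYZ per pixel from depth; T = tool pose for wrist"
    h,w=c["depth"].shape
    u,v=np.meshgrid(np.arange(w),np.arange(h))
    p=cv2.undistortPoints(np.stack([u,v],-1).reshape(-1,1,2).astype(float),c["mtx"],c["dist_coeffs"]).reshape(h,w,2)
    d=c["depth"][...,None]
    X=np.concatenate([p*d,d],-1)
    M=c["cam_to_world"] if "cam_to_world" in c else T@c["hand_eye"]
    X=X@M[:3,:3].T+M[:3,3]; X[c["depth"]<=0]=np.nan
    return X
def pose(s):
    T=np.eye(4);T[:3,:3]=s["tcp_rot"];T[:3,3]=s["position"];return T
def ortho(X,F,x0,x1,y0,y1,r):
    "top-down picture: up = +x, left = +y; highest point wins; returns image and height"
    W=int((y1-y0)/r);H=int((x1-x0)/r)
    P=X.reshape(-1,3);C=F.reshape(-1,3)
    ok=np.isfinite(P).all(1)&(P[:,2]<.25); P=P[ok];C=C[ok];o=np.argsort(P[:,2]);P=P[o];C=C[o]
    i=((x1-P[:,0])/r).astype(int);j=((y1-P[:,1])/r).astype(int)
    k=(i>=0)&(i<H)&(j>=0)&(j<W)
    I=np.zeros((H,W,3),np.uint8);Z=np.full((H,W),np.nan)
    I[i[k],j[k]]=C[k];Z[i[k],j[k]]=P[k,2]
    return I,Z
def rects(X,F,lo,hi,zmin,zmax=.2,amin=30):
    "HSV-masked blobs with z limits -> top points, rectangle in world xy"
    hsv=cv2.cvtColor(F,cv2.COLOR_RGB2HSV)
    m=cv2.inRange(hsv,lo,hi)&((X[...,2]>zmin)&(X[...,2]<zmax)).astype(np.uint8)*255
    n,L,st,ce=cv2.connectedComponentsWithStats(m)
    out=[]
    for k in range(1,n):
        if st[k,4]<amin: continue
        P=X[L==k]; P=P[np.isfinite(P).all(1)]
        zt=np.percentile(P[:,2],90); T=P[P[:,2]>zt-.006]
        r=cv2.minAreaRect((T[:,:2]*1000).astype(np.float32))
        out.append((ce[k].round(),st[k,4],round(zt,4),np.round(r[0],1),np.round(r[1],1),round(r[2],1)))
    return out
E
python3 - <<'E'
from h import *
Is=[]
for n in ("scene","side"):
    c=dict(np.load(n+"0.npz")); X=cloud(c)
    print(n,"brown"); 
    for r in rects(X,c["frame"],(3,110,60),(14,255,255),.02,.09): print(*r)
    print("dark")
    for r in rects(X,c["frame"],(0,0,0),(180,90,70),.02,.09,80): print(*r)
    I,Z=ortho(X,c["frame"],.25,1.0,-.55,.45,.0025); Is.append(I)
I=cv2.resize(np.hstack(Is),(800,300),interpolation=cv2.INTER_NEAREST)
cv2.imwrite("pics/ortho0.png",np.vstack([cv2.resize(i,None,fx=1.9,fy=.95,interpolation=0)[:, :] for i in Is])[:, :,::-1])
E
```

```text
scene brown
[332.  53.] 30 0.044 [-734.  -855.7] [106.5  15.2] 36.5
[96. 74.] 526 0.0843 [  388.2 -1368.9] [ 16.5 439.4] 4.5
[174.  76.] 633 0.0843 [  143.3 -1091.4] [309.4  22.5] 4.2
[177. 164.] 133 0.0695 [ 570.  -443.9] [30.2 58.3] 59.0
[ 93. 184.] 79 0.0402 [ 827.7 -563.7] [121.1  13.1] 78.6
[274. 192.] 335 0.044 [ 435.9 -108.3] [70.6 38.7] 18.1
[ 87. 186.] 83 0.0393 [ 847.3 -566.6] [118.1  13.8] 78.4
[ 82. 188.] 79 0.039 [ 865.7 -570.2] [119.4  12.2] 78.1
[ 76. 189.] 84 0.0397 [ 885.5 -576.2] [120.2  11.7] 78.9
[242. 217.] 404 0.0563 [581.7 -97.2] [41.4 75.7] 80.5
[303. 215.] 230 0.0447 [431.5  12.7] [50.  37.6] 11.2
[324. 227.] 278 0.0442 [427.4  94.8] [42.3 47.9] 73.4
[504. 374.] 984 0.062 [517.1 715.3] [165.6  27.1] 10.6
dark
[326.  62.] 110 0.0834 [-545.4 -747.9] [43.3 32.4] 16.5
[177. 124.] 1778 0.0786 [ 371.6 -720.9] [122.6 467.6] 87.4
[180. 112.] 106 0.0548 [ 327.4 -770.2] [161.   32.8] 2.1
[220. 145.] 574 0.0832 [ 406.8 -441.5] [ 61.2 176.6] 76.1
[383. 164.] 877 0.0832 [30.9 30.3] [ 93.2 157.4] 46.4
[211. 169.] 531 0.0767 [ 503.  -378.2] [ 10.2 116.3] 6.7
[281. 248.] 344
[... 562 characters left out ...]
 581.9 -100.6] [42.  75.3] 76.0
[268. 240.] 230 0.0442 [ 436.7 -113.4] [65. 36.] 15.4
[465. 277.] 731 0.0398 [ 861.2 -551.8] [149.9  63.8] 79.0
[260. 267.] 93 0.026 [ 360.3 -195.6] [63.8 61.9] 59.4
[369. 297.] 169 0.0698 [ 549.5 -474. ] [29.1 58.5] 41.8
dark
[255. 170.] 97 0.0327 [612.6 285. ] [50.1 99.2] 73.9
[206. 173.] 110 0.0339 [431.4 365.6] [99.7 44.6] 2.4
[231. 191.] 165 0.0332 [461.2 202. ] [ 46.1 101. ] 76.8
[126. 275.] 966 0.0835 [ -1.9 -45.4] [ 50.2 133.5] 87.6
[326. 274.] 569 0.0769 [ 497.9 -347.9] [  5.9 163.2] 7.0
[283. 308.] 591 0.0754 [ 324.9 -374.9] [  3.6 167. ] 6.2
[408. 375.] 80 0.0763 [ 481.1 -692. ] [19.7  2.4] 85.2
[436. 404.] 168 0.0624 [ 483.5 -777.4] [ 3.9 55.4] 5.1
```

View pics/ortho0.png

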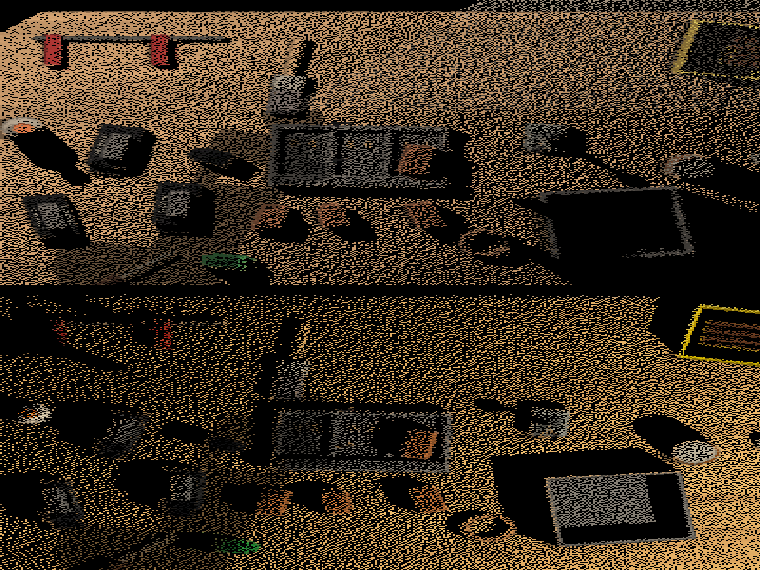

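```bash
cat >> h.py <<'E'
def wrist(tag):
    from rig import read_state,capture
    s=read_state(); c=capture("wrist"); X=cloud(c,pose(s))
    cv2.imwrite(f"pics/{tag}.png",c["frame"][:,:,::-1]); np.savez(tag+".npz",X=X,**c)
    return s,c,X
E
python3 - <<'E'
from h import *
s,c,X=wrist("w0")
for r in rects(X,c["frame"],(3,110,60),(14,255,255),.02,.09): print(*r)
for lo,hi in ((.008,.016),(.021,.029),(.030,.038)):
    m=((X[...,2]>lo)&(X[...,2]<hi)&(X[...,0]>.45)&(X[...,0]<.72)&(X[...,1]<.14)&(X[...,1]>-.2)).astype(np.uint8)
    P=X[m>0]; print(lo,len(P),cv2.minAreaRect((P[:,:2]*1000).astype(np.float32)),np.median(P[:,2]))
I,Z=ortho(X,c["frame"],.4,.75,-.3,.17,.001)
cv2.imwrite("pics/w0o.png",np.vstack([cv2.resize(c["frame"],(470,352)),I])[:,:,::-1][:600])
E
```

```text
[89. 94.] 2497 0.043 [428.8  94.7] [35.9 47.2] 77.2
[101. 174.] 2006 0.0428 [432.7  11.8] [46.2 35.3] 7.9
[239. 270.] 2735 0.0547 [581.5 -97.2] [36.9 75.2] 81.2
[131. 271.] 1039 0.0425 [ 452.1 -103.1] [33.5 35.5] 16.2
0.008 16358 ((579.394775390625, 6.0466461181640625), (268.3938293457031, 265.05889892578125), 85.70121765136719) 0.01206489408930847
0.021 5652 ((560.75634765625, 4.314605712890625), (271.5743713378906, 222.0025177001953), 89.80279541015625) 0.024639897118960696
0.03 5130 ((524.6395263671875, 4.156982421875), (169.03982543945312, 259.81756591796875), 6.9228034019470215) 0.034655996090558194Traceback (most recent call last):
  File "<stdin>", line 8, in <module>
    return _nx.concatenate(arrs, 0, dtype=dtype, casting=casting)
           ~~~~~~~~~~~~~~~^^^^^^^^^^^^^^^^^^^^^^^^^^^^^^^^^^^^^^^
ValueError: all the input array dimensions except for the concatenation axis must match exactly, but along dimension 1, the array at index 0 has size 470 and the array at index 1 has size 469
```

Emit:
play_rows([
  [[-0.02,-0.05,-0.05],[0,0,0.18]],
  [[-0.0435,-0.097,-0.1],[0,0,0.36]],
  [[-0.0435,-0.097,-0.118],[0,0,0.54]],
  [[-0.0435,-0.097,-0.118],[0,0,0.72]],
  [[-0.0435,-0.097,-0.118],[0,0,0.9]],
  [[-0.0435,-0.097,-0.118],[0,0,1.08]],
  [[-0.0435,-0.097,-0.118],[0,0,1.26]],
  [[-0.0435,-0.097,-0.118],[0,0,1.414]],
  [[-0.0435,-0.097,-0.118],[0,0,1.414]],
  [[-0.0435,-0.097,-0.118],[0,0,1.414]],
], gripper=0.06)

```text
time_s: 1.45
position: [0.5814, -0.097, 0.1295]
tcp_rot: [[0.158, -0.0, -0.987], [0.987, 0.0, 0.158], [0.0, -1.0, 0.0]]
force: [-0.5, -0.2, -0.1]
opening: 0.69
```

Run:
```python
from h import *
s,c,X=wrist("w1")
print(s["time_s"],s["position"],s["tcp_rot"],s["opening"],s["joint_positions"])
for r in rects(X,c["frame"],(3,110,60),(14,255,255),.02,.09): print(*r)
d=dict(np.load("w0.npz"))
I,Z=ortho(d["X"],d["frame"],.4,.75,-.3,.17,.001)
J,_=ortho(X,c["frame"],.4,.75,-.3,.17,.001)
cv2.imwrite("pics/w1o.png",np.vstack([cv2.resize(c["frame"],(I.shape[1],250)),I])[:,:,::-1])
```

```text
1.45 [ 0.58144873 -0.09695621  0.12946311] [[ 1.58366094e-01 -1.38901088e-04 -9.87380454e-01]
 [ 9.87380463e-01  5.35780600e-05  1.58366088e-01]
 [ 3.09047073e-05 -9.99999989e-01  1.45633169e-04]] 0.6895213931389675 [-2.03207259e+01  3.64523344e+01  9.30574773e+01  1.49005740e-04
  5.04987175e+01 -1.01208750e+02]
[232.  28.] 3595 0.043 [ 449.2 -105.5] [39.4 35.6] 15.8
[416.  11.] 1102 0.0331 [460.5  11.1] [33.2 14.8] 81.0
[530.   2.] 263 0.0251 [462.2  86.3] [35.7  3.7] 81.0
[278. 221.] 6033 0.0549 [581.  -97.8] [35.7 74.7] 80.6
```

View pics/w1o.png

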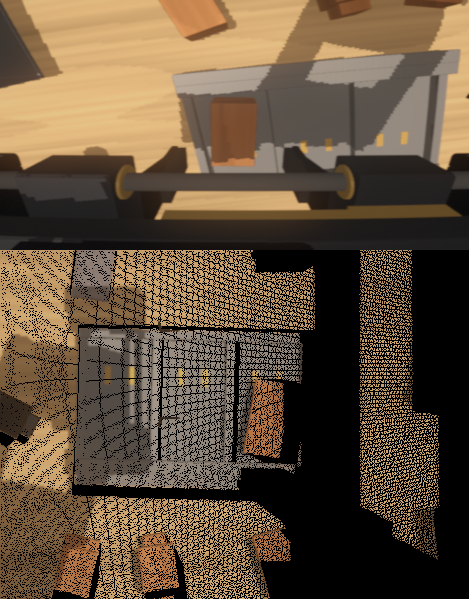

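Emit:
play_rows([
  [[0,0,-0.04],[0,0,0]],
  [[0,0,-0.065],[0,0,0]],
  [[0,0,-0.076],[0,0,0]],
  [[0,0,-0.076],[0,0,0]],
])

```text
time_s: 2.0
position: [0.5813, -0.0969, 0.0531]
tcp_rot: [[0.157, -0.001, -0.988], [0.988, 0.0, 0.157], [0.0, -1.0, 0.001]]
force: [0.3, -0.6, 0.4]
opening: 0.689
```

Run:
```python
from h import *
Ps=[]
for n in ("scene","side"):
    c=dict(np.load(n+"0.npz")); X=cloud(c)
    m=(X[...,2]>.084)&(X[...,2]<.096)&(X[...,0]>.28)&(X[...,0]<.54)&(X[...,1]<-.22)&(X[...,1]>-.48)
    P=X[m]; Ps.append(P); print(n,len(P),cv2.minAreaRect((P[:,:2]*1000).astype(np.float32)))
P=np.vstack(Ps);print(cv2.minAreaRect((P[:,:2]*1000).astype(np.float32)))
# switch: things above 50mm near
for n in ("scene","side"):
    c=dict(np.load(n+"0.npz")); X=cloud(c)
    m=(X[...,2]>.03)&(X[...,2]<.2)&(X[...,0]>.5)&(X[...,0]<.7)&(X[...,1]<-.18)&(X[...,1]>-.4)
    P=X[m]; P=P[np.argsort(-P[:,2])]; print(n,P[::max(1,len(P)//15)].round(3).tolist())
```

```text
scene 168 ((428.2796630859375, -425.544189453125), (199.88870239257812, 158.2396240234375), 17.597745895385742)
side 630 ((428.081298828125, -380.58184814453125), (208.1739959716797, 218.05520629882812), 6.0951666831970215)
((428.081298828125, -380.58184814453125), (208.1739959716797, 218.05520629882812), 6.0951666831970215)
scene [[0.606, -0.262, 0.111], [0.61, -0.273, 0.104], [0.614, -0.264, 0.095], [0.5, -0.355, 0.088], [0.501, -0.344, 0.082], [0.501, -0.356, 0.077], [0.504, -0.396, 0.071], [0.501, -0.34, 0.064], [0.501, -0.336, 0.058], [0.504, -0.392, 0.054], [0.504, -0.382, 0.05], [0.639, -0.262, 0.044], [0.505, -0.398, 0.039], [0.635, -0.279, 0.036], [0.65, -0.275, 0.034], [0.633, -0.251, 0.031]]
side [[0.607, -0.268, 0.109], [0.61, -0.275, 0.105], [0.597, -0.277, 0.1], [0.502, -0.392, 0.093], [0.507, -0.396, 0.09], [0.502, -0.384, 0.085], [0.503, -0.377, 0.077], [0.619, -0.271, 0.072], [0.503, -0.374, 0.066], [0.501, -0.364, 0.062], [0.504, -0.397, 0.054], [0.626, -0.272, 0.048], [0.502, -0.384, 0.041], [0.64, -0.277, 0.037], [0.502, -0.385, 0.035], [0.635, -0.284, 0.031]]
```

Emit:
play_rows([
  [[0,0,0],[0,0,0]],
  [[0,0,0],[0,0,0]],
  [[0,0,0],[0,0,0]],
  [[0,0,0],[0,0,0]],
  [[0,0,0.04],[0,0,0]],
  [[0,0,0.09],[0,0,0]],
  [[-0.02,-0.04,0.12],[0,0,0]],
  [[-0.04,-0.09,0.12],[0,0,0.05]],
  [[-0.07,-0.14,0.12],[0,0,0.1]],
  [[-0.09,-0.19,0.12],[0,0,0.15]],
], gripper=0.02)

```text
time_s: 3.25
position: [0.4899, -0.2879, 0.1736]
tcp_rot: [[0.005, -0.001, -1.0], [1.0, 0.001, 0.005], [0.001, -1.0, 0.001]]
force: [0.8, 0.5, -0.6]
opening: 0.408
```

Run:
```python
from h import *
from rig import *
s=read_state(); T=pose(s)
for n in ("side","wrist"):
    c=capture(n); X=cloud(c,T)
    I,Z=ortho(X,c["frame"],.25,.75,-.55,.2,.001)
    print(n)
    for r in rects(X,c["frame"],(3,110,60),(14,255,255),.02,.3): print(*r)
    cv2.imwrite("pics/a_"+n+".png",I[:,:,::-1])
    # bin rim lines: edges of z>.08 region
    m=(X[...,2]>.086)&(X[...,2]<.094)&(X[...,0]>.28)&(X[...,0]<.54)&(X[...,1]<-.24)&(X[...,1]>-.48)
    P=X[m]
    for nm,sel in (("near",P[:,0]<.35),("far",P[:,0]>.485),("left",P[:,1]>-.29),("right",P[:,1]<-.44)):
        Q=P[sel]; print(nm,len(Q),Q.mean(0).round(3) if len(Q) else 0, Q.min(0).round(3) if len(Q) else 0,Q.max(0).round(3) if len(Q) else 0)
```

```text
side
[195. 130.] 232 0.0588 [519.7 709.6] [160.2  45.1] 13.9
[251. 127.] 43 0.1582 [663.2 412.8] [22.  21.2] 62.1
[ 76. 157.] 105 0.0686 [-16.2 716.3] [33.8 40.4] 8.1
[ 36. 167.] 119 0.0682 [-168.2  715.8] [38. 29.] 83.7
[166. 192.] 63 0.028 [235.1 315.7] [15.2 87. ] 46.8
[238. 208.] 158 0.0443 [429.4  89.4] [34.7 44.6] 79.9
[249. 220.] 175 0.0442 [432.3   8.6] [48.6 38.3] 6.2
[310. 240.] 276 0.1754 [ 471.6 -287.5] [40.  40.5] 2.6
[268. 240.] 219 0.0443 [ 435.1 -114.7] [59.7 36.2] 13.7
[465. 277.] 729 0.0398 [ 861.7 -551.4] [151.2  64.1] 78.7
[260. 266.] 110 0.0265 [ 361.4 -193.8] [66.9 61.8] 59.4
[369. 297.] 171 0.0702 [ 548.4 -474.4] [27.4 58.5] 40.3
near 170 [ 0.329 -0.371  0.09 ] [ 0.315 -0.462  0.086] [ 0.349 -0.282  0.093]
far 165 [ 0.507 -0.387  0.09 ] [ 0.488 -0.48   0.086] [ 0.54  -0.275  0.094]
left 122 [ 0.404 -0.279  0.089] [ 0.315 -0.289  0.086] [ 0.494 -0.265  0.093]
right 189 [ 0.432 -0.454  0.09 ] [ 0.332 -0.48   0.086] [ 0.54  -0.44   0.094]
wrist
[427.  59.] 1348 0.0257 [ 366.8 -183.9] [70.7 62.3] 68.4
[506. 139.] 4730 0.0442 [ 436.9 -101.3] [65.5 38. ] 15.6
[280. 244.] 10332 0.1767 [ 472.1 -287.9] [60.4 41.3] 89.7
[ 84. 264.] 654 0.0737 [ 499.9 -396.7] [ 13.5 153.3] 33.5
[ 14. 270.] 473 0.2252 [ 458.  -367.5] [11.2  6.8] 22.4
[391. 274.] 1536 0.238 [ 453.7 -258.8] [ 4.5 14.4] 13.3
[191. 271.] 276 0.2345 [ 453.8 -311. ] [4.1 2.7] 35.5
[281. 336.] 2293 0.1742 [ 517.7 -288. ] [35.3 19.5] 89.8
near 63 [ 0.348 -0.449  0.088] [ 0.346 -0.452  0.086] [ 0.35  -0.446  0.09 ]
far 1704 [ 0.507 -0.388  0.089] [ 0.485 -0.469  0.086] [ 0.54  -0.255  0.091]
left 1791 [ 0.413 -0.266  0.09 ] [ 0.351 -0.276  0.086] [ 0.493 -0.255  0.092]
right 1398 [ 0.41  -0.446  0.088] [ 0.346 -0.469  0.086] [ 0.54  -0.44   0.091]
```

Emit:
play_rows([
  [[-0.02,-0.06,0],[0,0,0.05]],
  [[-0.046,-0.113,0],[0,0,0.1]],
  [[-0.046,-0.113,-0.03],[0,0,0.1]],
  [[-0.046,-0.113,-0.068],[0,0,0.1]],
  [[-0.046,-0.113,-0.073],[0,0,0.1]],
  [[-0.046,-0.113,-0.073],[0,0,0.1]],
])

```text
time_s: 4.1
position: [0.4459, -0.3995, 0.1007]
tcp_rot: [[-0.094, -0.0, -0.996], [0.996, 0.0, -0.094], [0.0, -1.0, 0.0]]
force: [-0.2, -0.5, -0.3]
opening: 0.408
```

Emit:
play_rows([
  [[0,0,0],[0,0,0]],
  [[0,0,0],[0,0,0]],
  [[0,0,0],[0,0,0]],
  [[0,0,0.05],[0,0,0]],
  [[0,0,0.1],[0,0,0]],
  [[0,0.05,0.1],[0,0,0]],
  [[-0.01,0.11,0.1],[0,0,0]],
  [[-0.01,0.17,0.1],[0,0,0.1]],
  [[-0.01,0.23,0.08],[0,0,0.1]],
  [[-0.01,0.288,0.04],[0,0,0.1]],
], gripper=0.058)

```text
time_s: 5.35
position: [0.4365, -0.118, 0.1465]
tcp_rot: [[-0.192, 0.005, -0.981], [0.981, -0.003, -0.192], [-0.003, -1.0, -0.004]]
force: [1.4, -0.9, -1.2]
opening: 0.665
```

Run:
```python
from h import *
s,c,X=wrist("w2")
T=pose(s)
print(s["position"],np.degrees(np.arctan2(T[1,0],T[0,0])),s["opening"])
for r in rects(X,c["frame"],(3,110,60),(14,255,255),.02,.3): print(*r)
from rig import capture
c=capture("side"); X=cloud(c)
for r in rects(X,c["frame"],(3,110,60),(14,255,255),.0,.3): print(*r)
```

```text
[ 0.43652045 -0.11797664  0.14653574] 101.05822199308957 0.6649636082792321
[294. 211.] 3754 0.043 [ 435.7 -108.1] [64.1 34. ] 15.8
[441. 228.] 3672 0.0431 [423.6 -30.2] [126.5  51. ] 80.0
[530. 242.] 3325 0.0432 [409.7  18.4] [183.4  45.8] 75.9
[341. 259.] 172 0.1366 [426.4 -89.5] [8.8 3.9] 6.6
[206. 273.] 1278 0.1626 [ 425.1 -150.3] [13.4 26. ] 70.0
[135. 271.] 1009 0.2082 [ 408.6 -164.1] [ 3.1 13.1] 12.0
[195. 130.] 243 0.0582 [518.9 712.2] [162.   39.3] 12.7
[296. 147.] 76 0.0241 [875.2 380.1] [35.4 78.8] 71.1
[ 76. 159.] 128 0.0675 [-15.6 714.5] [35.2 34.6] 80.0
[313. 161.] 76 0.0247 [871.1 239.8] [40.4 79.3] 76.8
[ 37. 169.] 145 0.0673 [-167.6  716.5] [36.1 33.3] 63.2
[166. 194.] 125 0.0254 [236.7 319.1] [21.6 92.3] 38.7
[244. 216.] 486 0.0436 [430.   49.8] [ 46.  126.9] 4.0
[268. 242.] 304 0.044 [ 434.7 -113.1] [60.1 36.6] 16.2
[465. 277.] 730 0.0397 [ 861.7 -551.4] [150.3  63.6] 78.7
[259. 267.] 180 0.0254 [ 360.4 -195.5] [65.2 61.7] 59.4
[322. 298.] 373 0.0494 [ 444.4 -402.9] [75.8 37.1] 9.3
[369. 297.] 167 0.0702 [ 547.7 -474.1] [26.  58.1] 38.4
```

Emit:
play_rows([
  [[0,0.001,-0.03],[0,0,0.087]],
  [[0,0.001,-0.07],[0,0,0.087]],
  [[0,0.001,-0.095],[0,0,0.087]],
  [[0,0.001,-0.107],[0,0,0.087]],
  [[0,0.001,-0.107],[0,0,0.087]],
])

```text
time_s: 6.08
position: [0.4357, -0.1186, 0.0383]
tcp_rot: [[-0.276, -0.0, -0.961], [0.961, 0.0, -0.276], [0.0, -1.0, 0.0]]
force: [-0.2, -0.1, 0.8]
opening: 0.671
```

Emit:
play_rows([
  [[0,0,0],[0,0,0]],
  [[0,0,0],[0,0,0]],
  [[0,0,0],[0,0,0]],
  [[0,0,0.04],[0,0,0]],
  [[0,0,0.09],[0,0,0]],
  [[0,-0.04,0.125],[0,0,0]],
  [[0.005,-0.09,0.125],[0,0,0]],
  [[0.01,-0.14,0.125],[0,0,-0.05]],
  [[0.01,-0.18,0.125],[0,0,-0.1]],
  [[0.01,-0.204,0.125],[0,0,-0.15]],
], gripper=0.02)

```text
time_s: 7.32
position: [0.4454, -0.324, 0.1636]
tcp_rot: [[-0.126, 0.001, -0.992], [0.992, -0.001, -0.126], [-0.001, -1.0, -0.001]]
force: [-0.6, 1.0, -0.6]
opening: 0.41
```

Emit:
play_rows([
  [[0,0.003,-0.03],[0,0,0]],
  [[0,0.003,-0.06],[0,0,0]],
  [[0,0.003,-0.067],[0,0,0]],
  [[0,0.003,-0.067],[0,0,0]],
])

```text
time_s: 7.82
position: [0.4454, -0.3186, 0.0964]
tcp_rot: [[-0.13, -0.001, -0.991], [0.991, 0.001, -0.13], [0.001, -1.0, 0.001]]
force: [1.1, -0.2, -0.3]
opening: 0.409
```

Emit:
play_rows([
  [[0,0,0],[0,0,0]],
  [[0,0,0],[0,0,0]],
  [[0,0,0],[0,0,0]],
  [[0,0,0.05],[0,0,0]],
  [[0,0.03,0.1],[0,0,0]],
  [[0,0.09,0.1],[0,0,0]],
  [[0,0.15,0.1],[0,0,0]],
  [[-0.01,0.21,0.1],[0,0,0]],
  [[-0.01,0.27,0.08],[0,0,0]],
  [[-0.012,0.332,0.05],[0,0,0]],
], gripper=0.058)

```text
time_s: 9.07
position: [0.4346, 0.0079, 0.1502]
tcp_rot: [[-0.129, 0.004, -0.992], [0.992, -0.001, -0.129], [-0.002, -1.0, -0.004]]
force: [0.4, -0.9, -0.0]
opening: 0.663
```

```bash
cat > chk.py <<'E'
from h import *
from rig import capture
import sys
s,c,X=wrist(sys.argv[1])
T=pose(s)
print(s["time_s"],s["position"],np.degrees(np.arctan2(T[1,0],T[0,0])),s["opening"])
for r in rects(X,c["frame"],(3,110,60),(14,255,255),.02,.07): print(*r)
c=capture("side"); X=cloud(c); print("side")
for r in rects(X,c["frame"],(3,110,60),(14,255,255),.015,.08):
    if .3<r[3][0]/1000<.7 and abs(r[3][1])<450: print(*r)
E
python3 chk.py w3
```

```text
9.075 [0.43457379 0.00791238 0.15020468] 97.42978877392261 0.6629874108449474
[32. 47.] 92 0.0245 [ 337.3 -190.2] [ 5.8 34.9] 9.2
[288. 203.] 3239 0.0429 [431.5  12.3] [45.2 33.9] 8.9
[390. 210.] 4168 0.0429 [428.5  93.8] [36.8 46.1] 76.9
side
[237. 208.] 177 0.0443 [428.6  89. ] [36.2 44.2] 79.5
[249. 221.] 191 0.0441 [432.6   7.8] [45.9 37.3] 0.6
[260. 267.] 129 0.0259 [ 360.9 -194.5] [63.7 62. ] 59.4
[308. 280.] 385 0.0492 [ 451.3 -321.2] [68.8 38.1] 7.6
[322. 298.] 366 0.0497 [ 445.3 -403.3] [76.4 37.1] 8.9
```

Emit:
play_rows([
  [[-0.003,0.001,-0.03],[0,0,0]],
  [[-0.003,0.001,-0.07],[0,0,0]],
  [[-0.003,0.001,-0.1],[0,0,0]],
  [[-0.003,0.001,-0.113],[0,0,0]],
  [[-0.003,0.001,-0.113],[0,0,0]],
])

```text
time_s: 9.8
position: [0.4308, 0.007, 0.0363]
tcp_rot: [[-0.129, -0.001, -0.992], [0.992, 0.0, -0.129], [0.0, -1.0, 0.001]]
force: [-0.1, 1.1, 0.6]
opening: 0.666
```

Emit:
play_rows([
  [[0,0,0],[0,0,0]],
  [[0,0,0],[0,0,0]],
  [[0,0,0],[0,0,0]],
  [[0,0,0.06],[0,0,0]],
  [[0,-0.03,0.11],[0,0,0]],
  [[0,-0.09,0.125],[0,0,0]],
  [[-0.01,-0.15,0.125],[0,0,0]],
  [[-0.02,-0.21,0.125],[0,0,0]],
  [[-0.04,-0.265,0.125],[0,0,0]],
  [[-0.06,-0.32,0.125],[0,0,0]],
], gripper=0.02)

```text
time_s: 11.05
position: [0.3697, -0.3141, 0.1618]
tcp_rot: [[-0.13, 0.0, -0.992], [0.992, -0.0, -0.13], [-0.0, -1.0, -0.0]]
force: [0.5, 0.1, -0.2]
opening: 0.414
```

Emit:
play_rows([
  [[0.002,-0.002,-0.03],[0,0,0]],
  [[0.002,-0.002,-0.06],[0,0,0]],
  [[0.002,-0.002,-0.065],[0,0,0]],
  [[0.002,-0.002,-0.065],[0,0,0]],
])

```text
time_s: 11.55
position: [0.3727, -0.3143, 0.0968]
tcp_rot: [[-0.13, -0.0, -0.991], [0.991, 0.0, -0.13], [0.0, -1.0, 0.0]]
force: [0.6, -0.6, -1.0]
opening: 0.415
```

Emit:
play_rows([
  [[0,0,0],[0,0,0]],
  [[0,0,0],[0,0,0]],
  [[0,0,0],[0,0,0]],
  [[0,0.01,0.055],[0,0,0]],
  [[0.01,0.06,0.09],[0,0,0]],
  [[0.02,0.12,0.09],[0,0,-0.08]],
  [[0.03,0.18,0.09],[0,0,-0.16]],
  [[0.04,0.24,0.09],[0,0,-0.24]],
  [[0.05,0.3,0.09],[0,0,-0.32]],
  [[0.055,0.355,0.09],[0,0,-0.36]],
], gripper=0.058)

```text
time_s: 12.8
position: [0.428, 0.0426, 0.1871]
tcp_rot: [[0.229, 0.002, -0.973], [0.973, -0.0, 0.229], [0.0, -1.0, -0.002]]
force: [0.9, 0.2, -0.6]
opening: 0.664
```

Emit:
play_rows([
  [[0.002,0.05,-0.03],[0,0,0]],
  [[0.002,0.052,-0.03],[0,0,0]],
  [[0.002,0.052,-0.03],[0,0,0]],
])

```text
time_s: 13.18
position: [0.4298, 0.0925, 0.1569]
tcp_rot: [[0.227, 0.0, -0.974], [0.974, -0.0, 0.227], [-0.0, -1.0, -0.0]]
force: [0.4, -0.5, 1.5]
opening: 0.665
```

```bash
python3 chk.py w4
```

```text
13.175 [0.42979163 0.09247008 0.15686399] 76.90552637932298 0.665477099230648
[459. 160.] 333 0.0312 [426.6 239.4] [28.2 10.3] 5.6
[281. 200.] 3678 0.0429 [428.5  94.4] [36.  46.1] 77.6
[401. 235.] 156 0.0301 [483.  187.1] [ 3.5 38.5] 85.3
side
[237. 208.] 187 0.0439 [429.3  87.3] [38.4 45.2] 78.7
[259. 267.] 133 0.0257 [ 360.9 -195. ] [63.9 61.8] 61.7
[298. 283.] 664 0.0492 [ 417.5 -320. ] [ 46.8 133.6] 88.1
[322. 298.] 361 0.0495 [ 445.4 -403.6] [76.5 36.6] 9.8
```

Emit:
play_rows([
  [[-0.001,0.002,-0.04],[0,0,0]],
  [[-0.001,0.002,-0.09],[0,0,0]],
  [[-0.001,0.002,-0.115],[0,0,0]],
  [[-0.001,0.002,-0.123],[0,0,0]],
  [[-0.001,0.002,-0.123],[0,0,0]],
])

```text
time_s: 13.9
position: [0.4292, 0.0936, 0.0339]
tcp_rot: [[0.229, 0.0, -0.973], [0.973, -0.0, 0.229], [0.0, -1.0, -0.0]]
force: [0.9, 0.4, 0.2]
opening: 0.665
```

Emit:
play_rows([
  [[0,0,0],[0,0,0]],
  [[0,0,0],[0,0,0]],
  [[0,0,0],[0,0,0]],
  [[0,0,0.06],[0,0,0]],
  [[0,-0.03,0.11],[0,0,0]],
  [[0,-0.09,0.125],[0,0,0.08]],
  [[-0.005,-0.15,0.125],[0,0,0.16]],
  [[-0.01,-0.21,0.125],[0,0,0.24]],
  [[-0.02,-0.27,0.125],[0,0,0.32]],
  [[-0.03,-0.33,0.125],[0,0,0.36]],
], gripper=0.02)

```text
time_s: 15.15
position: [0.398, -0.2373, 0.1588]
tcp_rot: [[-0.131, 0.0, -0.991], [0.991, -0.0, -0.131], [-0.0, -1.0, -0.0]]
force: [0.9, 0.1, -0.8]
opening: 0.412
```

Emit:
play_rows([
  [[-0.01,-0.06,0],[0,0,0]],
  [[-0.02,-0.12,0],[0,0,0]],
  [[-0.022,-0.166,0],[0,0,0]],
  [[-0.022,-0.166,-0.03],[0,0,0]],
  [[-0.022,-0.166,-0.06],[0,0,0]],
  [[-0.022,-0.166,-0.065],[0,0,0]],
  [[-0.022,-0.166,-0.065],[0,0,0]],
])

```text
time_s: 16.02
position: [0.3768, -0.4014, 0.0938]
tcp_rot: [[-0.13, -0.0, -0.991], [0.991, 0.0, -0.13], [0.0, -1.0, 0.0]]
force: [0.2, -0.9, -0.7]
opening: 0.408
```

Emit:
play_rows([
  [[0,0,0],[0,0,0]],
  [[0,0,0],[0,0,0]],
  [[0,0,0],[0,0,0]],
  [[0,0.01,0.055],[0,0,0]],
  [[0.01,0.06,0.1],[0,0,0]],
  [[0.02,0.12,0.13],[0,0,0]],
  [[0.03,0.18,0.15],[0,0,0]],
  [[0.04,0.24,0.17],[0,0,-0.05]],
  [[0.05,0.295,0.19],[0,0,-0.1]],
  [[0.06,0.35,0.21],[0,0,-0.13]],
], gripper=0.058)

```text
time_s: 17.27
position: [0.4354, -0.0565, 0.3022]
tcp_rot: [[0.001, 0.001, -1.0], [1.0, -0.0, 0.001], [-0.0, -1.0, -0.001]]
force: [0.7, -0.2, 0.1]
opening: 0.671
```

Emit:
play_rows([
  [[0.02,0.055,0.02],[0,0,0]],
  [[0.03,0.11,0.04],[0,0,0]],
  [[0.04,0.16,0.05],[0,0,0]],
  [[0.04,0.18,0.05],[0,0,0]],
  [[0.04,0.18,0.05],[0,0,0]],
])

```text
time_s: 17.9
position: [0.475, 0.1229, 0.3513]
tcp_rot: [[-0.003, 0.0, -1.0], [1.0, -0.0, -0.003], [-0.0, -1.0, -0.0]]
force: [-0.1, -0.6, 0.6]
opening: 0.669
```

```bash
python3 chk.py w5
python3 - <<'E'
from h import *
d=dict(np.load("w5.npz")); X=d["X"]; F=d["frame"]
I,Z=ortho(X,F,.36,.8,-.2,.54,.00125)
cv2.imwrite("pics/w5o.png",cv2.resize(I,None,fx=1.3,fy=1.3)[:600,:800,::-1])
# packs: rail tops z .048-.060 ; bodies z .026-.034
for lo,hi in ((.048,.060),(.026,.034),(.005,.011)):
    m=((X[...,2]>lo)&(X[...,2]<hi)&(X[...,1]>.13)).astype(np.uint8)
    n,L,st,ce=cv2.connectedComponentsWithStats(m)
    for k in range(1,n):
        if st[k,4]<120: continue
        P=X[L==k]; r=cv2.minAreaRect((P[:,:2]*1000).astype(np.float32))
        print(lo,ce[k].round(),st[k,4],np.median(P[:,2]).round(4),np.round(r[0],1),np.round(r[1],1),round(r[2],1))
E
```

```text
17.9 [0.47497382 0.12288243 0.35131794] 90.19875466169292 0.669454532048452
[420.   3.] 97 0.0252 [272.3 297.3] [10.5 21.4] 1.4
[65. 82.] 128 0.0239 [ 363.7 -164.5] [23.3 64.7] 83.8
[31. 76.] 161 0.024 [ 356.3 -202.1] [27.5 54.7] 70.1
[451. 122.] 135 0.029 [417.6 351.8] [21.9 76.1] 82.5
[336. 148.] 595 0.0312 [458.3 200.6] [26.5 96.8] 86.8
[366. 135.] 70 0.0311 [430.9 236.3] [21.6 14.4] 60.5
[453. 170.] 35 0.0303 [479.  362.9] [24.3  6.3] 31.3
[387. 234.] 82 0.0296 [580.  277.7] [11.4 49.2] 62.7
[310. 242.] 803 0.0432 [585.8 166.4] [45. 35.] 63.5
side
[259. 267.] 131 0.026 [ 359.3 -195.5] [64.3 64.4] 7.7
[299. 283.] 669 0.0491 [ 417.2 -318.4] [ 45.2 133.5] 87.3
[314. 302.] 635 0.0684 [ 378.6 -403.8] [41.9 36.9] 8.7
0.048 [481. 138.] 1125 0.0544 [433.5 381. ] [64.4 27.8] 11.7
0.048 [351. 161.] 1036 0.0542 [465.2 214.6] [26.7 64.4] 86.2
0.048 [401. 263.] 453 0.0541 [616.3 296.4] [25.7 63.3] 76.4
0.026 [324.  39.] 179 0.0302 [316.1 176.5] [10.7 23.8] 83.2
0.026 [466. 133.] 1888 0.0305 [433.6 381.1] [108.5  56.9] 10.9
0.026 [346. 155.] 2082 0.0302 [465.2 214.7] [ 56.9 108.7] 85.8
0.026 [298. 233.] 206 0.0301 [572.  160.9] [28.7 60. ] 10.9
0.026 [396. 247.] 1132 0.0305 [612.6 297. ] [ 56.1 100.4] 76.4
0.005 [461.  88.] 553 0.0084 [369.9 368.6] [22.9 46.2] 11.3
0.005 [351. 110.] 534 0.0085 [400.9 219.2] [45.  22.2] 86.0
0.005 [444. 136.] 142 0.0081 [438.2 353.8] [104.7   2.9] 10.3
0.005 [401. 220.] 525 0.0084 [594.1 298.4] [ 50.9 108.2] 75.1
```

View pics/w5.png

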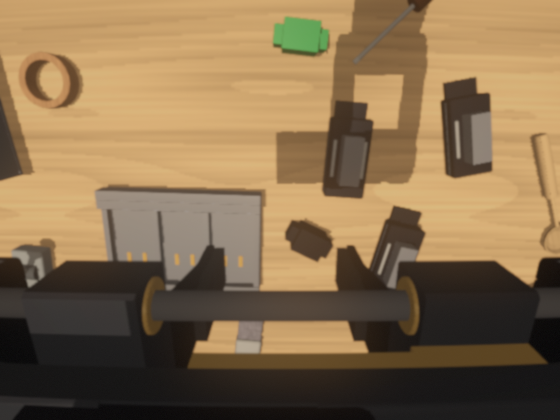

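Run:
```python
from h import *
for w in ("w5","w0","w1"):
    d=dict(np.load(w+".npz")); X=d["X"]
    m=((X[...,2]>.0315)&(X[...,2]<.038)&(X[...,1]>-.18)&(X[...,1]<.13)&(X[...,0]>.46)&(X[...,0]<.56)).astype(np.uint8)
    m=cv2.morphologyEx(m,cv2.MORPH_OPEN,np.ones((2,2),np.uint8))
    n,L,st,ce=cv2.connectedComponentsWithStats(m)
    for k in range(1,n):
        if st[k,4]<100: continue
        P=X[L==k]; r=cv2.minAreaRect((P[:,:2]*1000).astype(np.float32)); print(w,st[k],np.median(P[:,2]),r)
    m=((X[...,2]>.0215)&(X[...,2]<.029)&(X[...,1]>-.16)&(X[...,1]<.1)&(X[...,0]>.50)&(X[...,0]<.7)).astype(np.uint8)
    n,L,st,ce=cv2.connectedComponentsWithStats(m)
    for k in range(1,n):
        if st[k,4]<100: continue
        P=X[L==k]; r=cv2.minAreaRect((P[:,:2]*1000).astype(np.float32)); print(w,"rib",st[k],np.median(P[:,2]),r)
```

```text
w5 [  96  191  166   24 3138] nan ((529.0510864257812, -29.47968292236328), (251.5983428955078, 38.130699157714844), 89.15179443359375)
w5 rib [ 98 188 164  13 234] 0.02514246364460812 ((511.5107727050781, -18.679443359375), (231.2108612060547, 10.21329116821289), 85.7653579711914)
w5 rib [101 209  13  51 320] 0.023719396426289507 ((578.210693359375, -133.05557250976562), (10.172245025634766, 80.1681137084961), 88.8135986328125)
w5 rib [152 211  10  50 260] 0.024011587861046957 ((580.0838623046875, -58.46199417114258), (8.46720027923584, 77.59159851074219), 88.74325561523438)
w5 rib [203 212   7  38 202] 0.023979680227954575 ((571.0840454101562, 15.746062278747559), (8.722649574279785, 57.63899612426758), 88.67218780517578)
w5 rib [224 214  37  77 571] 0.024356991697507435 ((606.62744140625, 66.0268325805664), (53.93337631225586, 123.99790954589844), 88.4734115600586)
w0 [ 169   91   36  201 4320] nan ((558.4085693359375, -19.710556030273438), (224.3963623046875, 87.73992156982422), 86.46414947509766)
w0 rib [ 196   92  131  199 4532] 0.024723536406518448 ((603.98876953125, -18.76610
[... 288 characters left out ...]
8275146484375), (265.93670654296875, 31.72262191772461), 88.1620101928711)
w1 rib [ 511  125   24  154 1845] 0.024300959086809154 ((604.9121704101562, 87.66725158691406), (10.512120246887207, 122.9876708984375), 88.54082489013672)
w1 rib [ 421  137   13  123 1478] 0.02426312515075134 ((588.9707641601562, 14.017682075500488), (8.951071739196777, 95.51152801513672), 88.37784576416016)
w1 rib [ 319  150   20  141 1412] 0.02420028723711047 ((595.4708251953125, -59.627079010009766), (8.698890686035156, 113.26597595214844), 87.81586456298828)
w1 rib [ 217  163   34  128 1429] 0.024076467011347136 ((589.0101928710938, -133.39723205566406), (8.454581260681152, 105.00296783447266), 88.33931732177734)
```

Run:
```python
from h import *
a=np.radians(-1.5); R=np.array([[np.cos(a),-np.sin(a)],[np.sin(a),np.cos(a)]])
for w in ("w5","w0","w1"):
    X=np.load(w+".npz")["X"].reshape(-1,3); X=X[np.isfinite(X).all(1)]
    q=(X[:,:2]-[.59,-.0225])@R
    for nm,lo,hi in (("lip",.0325,.037),("wall",.025,.0275),("rib",.0225,.0255),("floor",.010,.0140)):
        for ys in (-.074,0,.074):
            k=(X[:,2]>lo)&(X[:,2]<hi)&(abs(q[:,1]-ys)<.028)&(abs(q[:,0])<.12)
            if k.sum()<20: continue
            v=q[k,0]*1000; print(w,nm,ys,k.sum(),np.percentile(v,[0.5,2,10,50,90,98,99.5]).round(1), X[k,2].mean().round(4))
```

```text
w5 lip -0.074 736 [-79.2 -78.8 -76.7 -66.  -54.8 -52.6 -52.1] 0.0346
w5 lip 0 744 [-78.8 -78.4 -76.5 -65.9 -54.7 -52.4 -51.8] 0.0347
w5 lip 0.074 746 [-78.4 -78.  -76.1 -65.2 -54.1 -52.  -51.4] 0.0349
w5 wall -0.074 21 [-79.4 -79.4 -79.4 -79.  -78.6 -78.5 -78.5] 0.0265
w5 wall 0 46 [-78.9 -78.7 -78.5  70.5  76.7  77.3  77.4] 0.0262
w5 wall 0.074 105 [-78.6 -78.3 -78.1  72.4  75.3  76.2  76.3] 0.0262
w5 rib 0 39 [-79.  -78.8 -78.7 -78.1  71.3  76.3  76.3] 0.0242
w5 rib 0.074 67 [-78.6 -78.5 -78.3  70.5  73.8  76.1  76.3] 0.0242
w5 floor -0.074 1786 [-44.6 -43.5 -37.5  -6.   27.5  34.7  35.8] 0.012
w5 floor 0 2202 [-44.4 -42.8 -35.1   3.2  48.1  63.7  68.2] 0.0121
w5 floor 0.074 2141 [-43.9 -42.6 -35.4   1.9  56.2  68.4  70.6] 0.0122
w0 lip -0.074 373 [-119.4 -118.6  -64.   -53.4    5.2   27.4   31.3] 0.0345
w0 lip 0 1282 [-78.1 -77.7 -75.6 -64.7 -53.6 -51.5 -51.2] 0.0347
w0 lip 0.074 1476 [-78.3 -77.5 -75.1 -64.4 -53.5 -51.5 -51.2] 0.0348
w0 wall -0.074 405 [-118.6 -116.9    5.2   73.5   78.4   79.3   79.5] 0.0261
w0 wall 0 413 [69.9 70.1 70.9 74.8 78.8 79.7 79.9] 0.0261
w0 wall 0.074
[... 334 characters left out ...]
0 [-54.6 -52.7 -42.7   7.   57.5  67.6  69.4] 0.012
w0 floor 0.074 6100 [-54.7 -52.7 -42.7   7.7  58.   68.   70.1] 0.0121
w1 lip -0.074 3500 [-117.7  -78.7  -76.6  -65.6  -54.3  -51.9  -42.9] 0.0349
w1 lip 0 3416 [-78.3 -77.9 -75.9 -65.4 -54.4 -52.2 -51.6] 0.035
w1 lip 0.074 3303 [-78.1 -77.7 -75.6 -65.  -54.  -51.8 -51.3] 0.0351
w1 wall -0.074 42 [-119.6 -119.5 -118.8  -62.5  -41.8  -41.4  -41.3] 0.0264
w1 rib -0.074 68 [-119.6 -119.5 -118.2  -45.7  -42.6  -41.8  -41.6] 0.0238
w1 floor -0.074 3342 [-115.3  -48.2  -45.5   10.1   60.2   65.    67.1] 0.0122
w1 floor 0 8646 [-48.2 -46.8 -39.9  -2.2  43.3  60.8  67.4] 0.0123
w1 floor 0.074 8764 [-47.7 -46.3 -39.1  -0.1  44.6  54.5  57.5] 0.0124
```

Emit:
play_rows([
  [[-0.01,0.05,-0.02],[0,0,-0.073]],
  [[-0.01,0.0917,-0.06],[0,0,-0.073]],
  [[-0.01,0.0917,-0.12],[0,0,-0.073]],
  [[-0.01,0.0917,-0.175],[0,0,-0.073]],
  [[-0.01,0.0917,-0.22],[0,0,-0.073]],
  [[-0.01,0.0917,-0.255],[0,0,-0.073]],
  [[-0.01,0.0917,-0.28],[0,0,-0.073]],
  [[-0.01,0.0917,-0.293],[0,0,-0.073]],
  [[-0.01,0.0917,-0.293],[0,0,-0.073]],
  [[-0.01,0.0917,-0.293],[0,0,-0.073]],
], gripper=0.05)

```text
time_s: 19.25
position: [0.4663, 0.2132, 0.0589]
tcp_rot: [[0.073, 0.002, -0.997], [0.997, 0.0, 0.073], [0.0, -1.0, -0.002]]
force: [0.3, -0.1, 0.1]
opening: 0.581
```

Emit:
play_rows([
  [[0,0,0],[0,0,0]],
  [[0,0,0],[0,0,0]],
  [[0,0,0],[0,0,0]],
  [[0,0,0],[0,0,0]],
], gripper=0.01)

```text
time_s: 19.75
position: [0.4658, 0.2137, 0.0585]
tcp_rot: [[0.073, 0.001, -0.997], [0.997, 0.001, 0.073], [0.001, -1.0, -0.001]]
force: [-1.4, 0.9, 3.2]
opening: 0.294
```

Emit:
play_rows([
  [[0,0,0.03],[0,0,0]],
  [[0,0,0.08],[0,0,0.02]],
  [[0.02,-0.03,0.12],[0,0,0.045]],
  [[0.04,-0.08,0.12],[0,0,0.045]],
  [[0.06,-0.13,0.12],[0,0,0.045]],
  [[0.08,-0.18,0.12],[0,0,0.045]],
  [[0.1,-0.23,0.12],[0,0,0.045]],
  [[0.12,-0.275,0.12],[0,0,0.045]],
  [[0.131,-0.31,0.12],[0,0,0.045]],
  [[0.131,-0.31,0.12],[0,0,0.045]],
])

```text
time_s: 21.0
position: [0.5967, -0.0998, 0.1768]
tcp_rot: [[0.031, -0.001, -1.0], [1.0, -0.001, 0.032], [-0.001, -1.0, 0.001]]
force: [0.0, 0.8, -3.9]
opening: 0.296
```

Emit:
play_rows([
  [[0,0,0],[-0.005,-0.16,0]],
  [[0,0,0],[-0.009,-0.314,0]],
  [[0,0,0],[-0.009,-0.314,0]],
  [[0,0,0],[-0.009,-0.314,0]],
])

```text
time_s: 21.5
position: [0.5969, -0.0963, 0.1781]
tcp_rot: [[0.027, 0.307, -0.951], [1.0, -0.008, 0.026], [-0.0, -0.952, -0.307]]
force: [1.1, 0.9, -4.3]
opening: 0.293
```

```bash
cat > pk.py <<'E'
import sys
from h import *
s,c,X=wrist(sys.argv[1]); T=pose(s); print(s["time_s"],s["position"].round(4),s["tcp_rot"].round(3).tolist(),s["opening"])
a=-.028; R=np.array([[np.cos(a),-np.sin(a)],[np.sin(a),np.cos(a)]])
q=(s["position"][:2]-[.591,-.0225])@R; print("TCP in dock",q.round(4), "tilt",np.degrees(np.arcsin(-s["tcp_rot"][0,1])),np.degrees(np.arcsin(s["tcp_rot"][1,1])))
# points below tcp in tool frame -> pack frame check (pack x = -tool z, pack z = h - tool y)
Q=(X-T[:3,3])@T[:3,:3]; h=float(sys.argv[2])
P=np.stack([-Q[...,2]+.011,Q[...,0],h-Q[...,1]],-1)
k=(abs(P[...,1])<.02)&(P[...,2]>-.02)&(P[...,2]<.05)&(P[...,0]<.0)&(P[...,0]>-.1)
v=P[k]
for b in np.arange(-.075,0,.005):
    w=v[(v[:,0]>=b)&(v[:,0]<b+.005)]
    if len(w): print(round(b*1000),len(w),(np.median(w[:,2])*1000).round(1),end="; ")
print()
E
python3 pk.py w6 .0585
```

```text
21.5 [ 0.5969 -0.0963  0.1781] [[0.027, 0.307, -0.951], [1.0, -0.008, 0.026], [-0.0, -0.952, -0.307]] 0.2930197123081946
TCP in dock [ 0.008  -0.0736] tilt -17.89726929191686 -0.4800797318752274
-70 150 7.4; -65 737 7.8; -60 684 7.8; -55 679 7.8; -50 697 7.8; -45 1204 27.5; -40 812 29.9; -35 801 29.8; -30 784 29.8; -25 1250 31.0; -20 226 29.8; -15 195 29.9; -10 177 29.9; -5 170 29.9;
```

Emit:
play_rows([
  [[0.001,0,-0.03],[0,0,0]],
  [[0.001,0,-0.06],[0,0,0]],
  [[0.001,0,-0.077],[0,0,0]],
  [[0.001,0,-0.084],[0,0,0]],
  [[0.001,0,-0.084],[0,0,0]],
  [[0.001,0,-0.084],[0,0,0]],
  [[-0.006,0,-0.084],[0,0,0]],
  [[-0.012,0,-0.084],[0,0,0]],
  [[-0.016,0,-0.084],[0,0,0]],
  [[-0.016,0,-0.084],[0,0,0]],
])

```text
time_s: 22.8
position: [0.5805, -0.0968, 0.0944]
tcp_rot: [[0.028, 0.31, -0.95], [1.0, -0.009, 0.027], [-0.001, -0.951, -0.31]]
force: [0.5, 1.1, -4.4]
opening: 0.297
```

```bash
python3 pk.py w7 .0585
```

```text
22.8 [ 0.5805 -0.0968  0.0944] [[0.028, 0.31, -0.95], [1.0, -0.009, 0.027], [-0.001, -0.951, -0.31]] 0.29659485717485257
TCP in dock [-0.0084 -0.0746] tilt -18.029697914138907 -0.5291012531930304
-75 910 23.4; -70 810 21.8; -65 803 19.8; -60 778 18.0; -55 769 16.3; -50 575 7.9; -45 1198 27.3; -40 818 29.8; -35 802 29.8; -30 781 29.8; -25 1255 31.0; -20 228 29.8; -15 191 30.1; -10 171 29.8; -5 169 30.0;
```

Emit:
play_rows([
  [[0.0038,0,-0.0035],[0.001,0.052,0]],
  [[0.0075,0,-0.0072],[0.003,0.105,0]],
  [[0.011,0,-0.011],[0.004,0.157,0]],
  [[0.0143,0,-0.0149],[0.006,0.21,0]],
  [[0.0175,0,-0.019],[0.008,0.262,0]],
  [[0.0204,0,-0.0234],[0.009,0.314,0]],
  [[0.0204,0,-0.0234],[0.009,0.314,0]],
  [[0.0204,0,-0.0234],[0.009,0.314,0]],
])

```text
time_s: 23.85
position: [0.6008, -0.0966, 0.0706]
tcp_rot: [[0.028, 0.001, -1.0], [1.0, -0.0, 0.028], [0.0, -1.0, -0.001]]
force: [0.3, 0.1, -4.9]
opening: 0.293
```

```bash
python3 pk.py w8 .0585
```

```text
23.85 [ 0.6008 -0.0966  0.0706] [[0.028, 0.001, -1.0], [1.0, -0.0, 0.028], [0.0, -1.0, -0.001]] 0.2932492663016135
TCP in dock [ 0.0118 -0.0738] tilt -0.04182526613454632 -5.871009743917841e-05
-75 907 23.2; -70 817 22.9; -65 889 22.6; -60 805 22.6; -55 545 9.1; -50 706 8.1; -45 1191 27.7; -40 822 30.2; -35 798 30.2; -30 784 30.2; -25 1231 31.3; -20 224 30.2; -15 194 30.4; -10 183 30.4; -5 167 30.4;
```

Emit:
play_rows([
  [[0,0,0],[0,0,0]],
  [[0,0,0],[0,0,0]],
  [[0,0,0],[0,0,0]],
  [[0,0,0.03],[0,0,0]],
  [[0,0,0.08],[0,0,0]],
  [[0,0,0.13],[0,0,0]],
  [[0,0.03,0.15],[0,0,-0.05]],
  [[0,0.085,0.15],[0,0,-0.1]],
  [[0,0.145,0.15],[0,0,-0.15]],
  [[0,0.2,0.15],[0,0,-0.21]],
], gripper=0.05)

```text
time_s: 25.15
position: [0.6007, 0.1051, 0.2212]
tcp_rot: [[0.238, 0.001, -0.971], [0.971, 0.0, 0.238], [0.0, -1.0, -0.001]]
force: [0.3, -0.1, -0.3]
opening: 0.575
```

Emit:
play_rows([
  [[0.005,0.06,0],[0,0,0]],
  [[0.01,0.12,-0.02],[0,0,0]],
  [[0.015,0.17,-0.03],[0,0,0]],
  [[0.015,0.193,-0.04],[0,0,0]],
  [[0.015,0.193,-0.04],[0,0,0]],
])

```text
time_s: 25.78
position: [0.6147, 0.2972, 0.1795]
tcp_rot: [[0.233, -0.002, -0.972], [0.972, -0.001, 0.233], [-0.002, -1.0, 0.002]]
force: [0.7, -0.0, -0.5]
opening: 0.573
```

```bash
cat > rail.py <<'E'
import sys
from h import *
from rig import capture
s,c,X=wrist(sys.argv[1]); T=pose(s); print(s["time_s"],s["position"].round(4),np.degrees(np.arctan2(T[1,0],T[0,0])).round(2),s["opening"])
def f(X,lim,zs,a0):
  for lo,hi in zs:
    m=((X[...,2]>lo)&(X[...,2]<hi)&(X[...,0]>lim[0])&(X[...,0]<lim[1])&(X[...,1]>lim[2])&(X[...,1]<lim[3])).astype(np.uint8)
    n,L,st,ce=cv2.connectedComponentsWithStats(m)
    for k in range(1,n):
        if st[k,4]<a0: continue
        P=X[L==k]; r=cv2.minAreaRect((P[:,:2]*1000).astype(np.float32))
        print(lo,ce[k].round(),st[k,4],np.median(P[:,2]).round(4),np.round(r[0],1),np.round(r[1],1),round(r[2],1))
f(X,(.3,.8,.13,.5),((.049,.060),(.027,.034),(.006,.011)),150)
for n in ("scene","side"):
    c=capture(n); Y=cloud(c); print(n); f(Y,(.3,.8,.13,.5),((.049,.060),),40); f(Y,(.5,.72,-.15,.1),((.061,.07),(.038,.046)),40)
E
python3 rail.py w9
```

```text
25.775 [0.6147 0.2972 0.1795] 76.52 0.5731941637533914
0.049 [281. 208.] 2452 0.0541 [616.8 297.1] [25.5 64.5] 77.2
0.049 [418. 213.] 393 0.0547 [649.9 407.5] [21.4 53.7] 41.7
0.027 [345.  10.] 1217 0.03 [484.6 384.9] [56.  20.8] 77.1
0.027 [281. 193.] 4932 0.0301 [616.6 297.5] [ 56.  107.9] 77.2
0.027 [152. 203.] 543 0.0301 [582.1 180.1] [61.6 29.6] 24.7
0.027 [406. 205.] 202 0.0305 [647.5 407.8] [18.  51.6] 36.2
0.006 [280. 124.] 1276 0.0081 [553.2 311.5] [43.9 22.4] 77.0
scene
0.049 [406. 272.] 181 0.0552 [434.1 381.9] [65.8 25.4] 11.1
0.049 [337. 291.] 229 0.0535 [615.7 299. ] [30.4 66.4] 79.3
0.049 [362. 336.] 68 0.0546 [678.2 425.3] [24.  55.3] 18.4
0.061 [238. 213.] 143 0.0662 [599.2 -95.6] [31.2 64. ] 86.5
0.038 [237. 222.] 254 0.0425 [598.9 -94. ] [ 58.2 111.9] 86.2
side
0.049 [207. 165.] 72 0.0541 [435.  376.6] [66.4 34.5] 15.3
0.049 [257. 163.] 64 0.0547 [618.4 291.3] [33.5 63.6] 73.0
0.061 [307. 214.] 112 0.0662 [599.9 -97.2] [31.7 66.4] 88.9
0.038 [306. 221.] 195 0.0426 [600.6 -99.1] [ 57.4 108.6] 87.4
```

Run:
```python
from h import *
from rig import capture
Ps=[]
for n in ("scene","side","w9"):
    X=np.load("w9.npz")["X"] if n=="w9" else cloud(capture(n))
    k=(X[...,0]>.58)&(X[...,0]<.78)&(X[...,1]>.365)&(X[...,1]<.52)
    for lo,hi in ((.03,.06),(.06,.09),(.09,.12),(.12,.15),(.15,.18)):
        P=X[k&(X[...,2]>lo)&(X[...,2]<hi)]
        if len(P)>15:
            c,r=cv2.minEnclosingCircle((P[:,:2]*1000).astype(np.float32)); print(n,lo,len(P),np.round(c,1),round(r,1),P[:,:2].min(0).round(3),P[:,:2].max(0).round(3))
```

```text
scene 0.03 195 [664.2 420.8] 28.0 [0.652 0.395] [0.691 0.448]
scene 0.06 305 [681.7 457.3] 62.5 [0.652 0.395] [0.698 0.52 ]
scene 0.09 351 [674.2 444.5] 54.5 [0.639 0.393] [0.691 0.496]
scene 0.12 123 [663.7 421.2] 15.5 [0.651 0.406] [0.678 0.434]
scene 0.15 124 [663.3 420.2] 14.8 [0.65  0.407] [0.677 0.433]
side 0.03 73 [660.9 409. ] 26.9 [0.636 0.386] [0.686 0.425]
side 0.06 83 [665.9 450.3] 66.0 [0.637 0.385] [0.694 0.514]
side 0.09 65 [651.1 408.7] 23.8 [0.638 0.385] [0.674 0.432]
w9 0.03 994 [658.3 414.8] 27.2 [0.635 0.391] [0.677 0.435]
w9 0.06 1662 [669.9 448.5] 58.7 [0.635 0.391] [0.698 0.506]
w9 0.09 2859 [658.8 417.5] 27.1 [0.635 0.391] [0.666 0.444]
w9 0.12 739 [656.9 418.5] 13.6 [0.648 0.405] [0.659 0.432]
w9 0.15 527 [652.8 420.6] 8.5 [0.649 0.412] [0.659 0.429]
```

Emit:
play_rows([
  [[0.002,-0.001,-0.04],[0,0,0.01]],
  [[0.002,-0.001,-0.08],[0,0,0.01]],
  [[0.002,-0.001,-0.11],[0,0,0.01]],
  [[0.002,-0.001,-0.121],[0,0,0.01]],
  [[0.002,-0.001,-0.121],[0,0,0.01]],
])

```text
time_s: 26.65
position: [0.6181, 0.2945, 0.0597]
tcp_rot: [[0.227, -0.0, -0.974], [0.974, -0.0, 0.227], [-0.0, -1.0, 0.0]]
force: [0.2, -0.5, 0.1]
opening: 0.579
```

Emit:
play_rows([
  [[0,0,0],[0,0,0]],
  [[0,0,0],[0,0,0]],
  [[0,0,0],[0,0,0]],
  [[0,0,0],[0,0,0]],
], gripper=0.01)

```text
time_s: 27.15
position: [0.6184, 0.2957, 0.0606]
tcp_rot: [[0.226, 0.002, -0.974], [0.974, 0.001, 0.226], [0.001, -1.0, -0.001]]
force: [0.1, -0.1, 3.2]
opening: 0.292
```

Emit:
play_rows([
  [[0,0,0.03],[0,0,0]],
  [[0,-0.01,0.08],[0,0,0.03]],
  [[0,-0.04,0.12],[0,0,0.08]],
  [[-0.004,-0.09,0.12],[0,0,0.12]],
  [[-0.008,-0.14,0.12],[0,0,0.16]],
  [[-0.012,-0.19,0.12],[0,0,0.2]],
  [[-0.016,-0.24,0.12],[0,0,0.2]],
  [[-0.018,-0.285,0.12],[0,0,0.2]],
  [[-0.018,-0.318,0.12],[0,0,0.2]],
  [[-0.018,-0.318,0.12],[0,0,0.2]],
])

```text
time_s: 28.4
position: [0.5994, -0.0253, 0.1789]
tcp_rot: [[0.032, -0.001, -1.0], [1.0, -0.0, 0.032], [-0.0, -1.0, 0.001]]
force: [-0.5, 0.3, -3.2]
opening: 0.293
```

Emit:
play_rows([
  [[0,0,0],[-0.005,-0.16,0]],
  [[0,0,0],[-0.009,-0.314,0]],
  [[0,0,0],[-0.009,-0.314,0]],
  [[0,0,0],[-0.009,-0.314,0]],
])

```text
time_s: 28.9
position: [0.6009, -0.0223, 0.18]
tcp_rot: [[0.027, 0.308, -0.951], [1.0, -0.009, 0.026], [-0.0, -0.951, -0.308]]
force: [0.0, -0.8, -2.9]
opening: 0.298
```

```bash
python3 pk.py w10 .060
```

```text
28.9 [ 0.6009 -0.0223  0.18  ] [[0.027, 0.308, -0.951], [1.0, -0.009, 0.026], [-0.0, -0.951, -0.308]] 0.2979228476256483
TCP in dock [0.0099 0.0005] tilt -17.952050358412244 -0.49076812802706554
-70 297 7.0; -65 670 7.2; -60 726 7.2; -55 654 7.2; -50 689 7.2; -45 1205 28.3; -40 795 29.2; -35 770 29.2; -30 755 29.2; -25 1107 32.3; -20 207 29.2; -15 178 29.4; -10 171 29.4; -5 158 29.4;
```

Emit:
play_rows([
  [[0,0,-0.03],[0,0,0]],
  [[0,0,-0.06],[0,0,0]],
  [[0,0,-0.076],[0,0,0]],
  [[0,0,-0.083],[0,0,0]],
  [[0,0,-0.083],[0,0,0]],
  [[0,0,-0.083],[0,0,0]],
  [[-0.006,0,-0.083],[0,0,0]],
  [[-0.012,0,-0.083],[0,0,0]],
  [[-0.018,0,-0.083],[0,0,0]],
  [[-0.018,0,-0.083],[0,0,0]],
])

```text
time_s: 30.2
position: [0.5826, -0.0229, 0.0974]
tcp_rot: [[0.029, 0.311, -0.95], [1.0, -0.01, 0.027], [-0.001, -0.95, -0.311]]
force: [2.0, 1.0, -4.6]
opening: 0.297
```

```bash
python3 pk.py w11 .0607
```

```text
30.2 [ 0.5826 -0.0229  0.0974] [[0.029, 0.311, -0.95], [1.0, -0.01, 0.027], [-0.001, -0.95, -0.311]] 0.29658729130916517
TCP in dock [-0.0083 -0.0007] tilt -18.139982507046536 -0.554279923306366
-75 887 22.7; -70 801 21.0; -65 786 18.9; -60 769 17.2; -55 609 15.6; -50 655 7.6; -45 1228 28.4; -40 804 29.6; -35 757 29.6; -30 770 29.6; -25 1065 32.2; -20 210 29.8; -15 175 30.0; -10 171 29.9; -5 163 30.0;
```

Emit:
play_rows([
  [[0.004,0,-0.0035],[0.001,0.052,0]],
  [[0.0078,0,-0.0074],[0.003,0.105,0]],
  [[0.0114,0,-0.0112],[0.004,0.157,0]],
  [[0.0148,0,-0.0152],[0.006,0.21,0]],
  [[0.018,0,-0.0194],[0.008,0.262,0]],
  [[0.0211,0,-0.024],[0.009,0.314,0]],
  [[0.0211,0,-0.024],[0.009,0.314,0]],
  [[0.0211,0,-0.024],[0.009,0.314,0]],
])

```text
time_s: 31.25
position: [0.6032, -0.0228, 0.0728]
tcp_rot: [[0.028, 0.002, -1.0], [1.0, -0.0, 0.028], [-0.0, -1.0, -0.002]]
force: [1.8, 0.4, -2.1]
opening: 0.294
```

```bash
python3 pk.py w12 .0607
```

```text
31.25 [ 0.6032 -0.0228  0.0728] [[0.028, 0.002, -1.0], [1.0, -0.0, 0.028], [-0.0, -1.0, -0.002]] 0.29425484401910484
TCP in dock [0.0122 0.    ] tilt -0.09283049455610493 -0.022191259658993046
-75 894 23.3; -70 808 23.0; -65 830 22.7; -60 823 22.7; -55 524 8.6; -50 667 8.3; -45 1221 29.2; -40 796 30.2; -35 771 30.2; -30 767 30.3; -25 1064 32.5; -20 202 30.2; -15 177 30.4; -10 170 30.5; -5 159 30.5;
```

Emit:
play_rows([
  [[0,0,0],[0,0,0]],
  [[0,0,0],[0,0,0]],
  [[0,0,0],[0,0,0]],
  [[0,0,0.03],[0,0,0]],
  [[0,0,0.08],[0,0,0]],
  [[0,0,0.13],[0,0,0]],
  [[-0.02,0.03,0.15],[0,0,0.05]],
  [[-0.05,0.08,0.15],[0,0,0.1]],
  [[-0.08,0.13,0.15],[0,0,0.15]],
  [[-0.11,0.18,0.15],[0,0,0.2]],
], gripper=0.05)

```text
time_s: 32.55
position: [0.4917, 0.1586, 0.223]
tcp_rot: [[-0.172, 0.0, -0.985], [0.985, 0.0, -0.172], [0.0, -1.0, -0.0]]
force: [0.2, 0.4, -0.1]
opening: 0.576
```

Emit:
play_rows([
  [[-0.02,0.055,0],[0,0,0.027]],
  [[-0.04,0.11,0],[0,0,0.027]],
  [[-0.055,0.17,-0.02],[0,0,0.027]],
  [[-0.059,0.224,-0.04],[0,0,0.027]],
  [[-0.059,0.224,-0.04],[0,0,0.027]],
])

```text
time_s: 33.17
position: [0.432, 0.3843, 0.1811]
tcp_rot: [[-0.203, -0.002, -0.979], [0.979, -0.0, -0.203], [-0.0, -1.0, 0.002]]
force: [0.1, -0.8, -0.8]
opening: 0.572
```

```bash
python3 rail.py w13
```

```text
33.175 [0.432  0.3843 0.1811] 101.72 0.5716020623826694
0.049 [277. 205.] 2434 0.0542 [432.7 381.4] [63.5 26.1] 11.4
0.027 [47. 12.] 510 0.0299 [321.2 175.3] [14.  25.1] 82.6
0.027 [277. 191.] 4910 0.0301 [433.  381.5] [107.8  56. ] 11.4
0.006 [277. 122.] 1287 0.0081 [369.8 367.5] [21.8 46.6] 11.7
scene
0.049 [406. 273.] 186 0.0546 [433.2 382. ] [70.9 25.4] 11.6
0.049 [362. 336.] 71 0.0544 [678.  427.1] [22.2 54.5] 25.8
0.061 [237. 213.] 144 0.0664 [600.7 -95.9] [29.6 67.6] 87.8
0.061 [254. 225.] 154 0.0661 [601.6 -22.7] [29.4 66.3] 88.5
0.038 [237. 222.] 260 0.0424 [599.3 -95.1] [ 59.1 109.3] 87.0
0.038 [253. 234.] 287 0.0429 [601.5 -21.8] [ 59.3 109.4] 88.5
side
0.049 [207. 165.] 69 0.0543 [435.5 377. ] [63.3 31.3] 7.5
0.061 [296. 202.] 102 0.0665 [603.3 -25.2] [30.4 68.9] 88.6
0.061 [307. 214.] 108 0.0663 [600.2 -97.9] [29.1 64.3] 89.0
0.038 [294. 210.] 178 0.0424 [601.  -27.2] [ 54.7 106.6] 86.5
0.038 [306. 221.] 204 0.0425 [ 601.3 -100.5] [ 60.2 109.5] 88.2
```

Emit:
play_rows([
  [[0.001,-0.0025,-0.04],[0,0,-0.005]],
  [[0.001,-0.0025,-0.08],[0,0,-0.005]],
  [[0.001,-0.0025,-0.11],[0,0,-0.005]],
  [[0.001,-0.0025,-0.1225],[0,0,-0.005]],
  [[0.001,-0.0025,-0.1225],[0,0,-0.005]],
])

```text
time_s: 33.95
position: [0.4354, 0.3779, 0.0602]
tcp_rot: [[-0.191, -0.001, -0.982], [0.982, -0.0, -0.191], [-0.0, -1.0, 0.001]]
force: [0.4, -0.2, 1.0]
opening: 0.578
```

Emit:
play_rows([
  [[0,0,0],[0,0,0]],
  [[0,0,0],[0,0,0]],
  [[0,0,0],[0,0,0]],
  [[0,0,0],[0,0,0]],
], gripper=0.01)

```text
time_s: 34.45
position: [0.4355, 0.3797, 0.0611]
tcp_rot: [[-0.193, 0.002, -0.981], [0.981, 0.002, -0.193], [0.001, -1.0, -0.002]]
force: [-1.4, 1.9, 5.3]
opening: 0.295
```

Emit:
play_rows([
  [[0,0,0.03],[0,0,0]],
  [[0.005,-0.01,0.08],[0,0,-0.03]],
  [[0.02,-0.045,0.12],[0,0,-0.08]],
  [[0.045,-0.095,0.12],[0,0,-0.12]],
  [[0.07,-0.145,0.12],[0,0,-0.16]],
  [[0.095,-0.195,0.12],[0,0,-0.2]],
  [[0.12,-0.245,0.12],[0,0,-0.222]],
  [[0.145,-0.295,0.12],[0,0,-0.222]],
  [[0.1675,-0.328,0.12],[0,0,-0.222]],
  [[0.1675,-0.328,0.12],[0,0,-0.222]],
])

```text
time_s: 35.7
position: [0.6039, 0.0476, 0.1794]
tcp_rot: [[0.032, 0.001, -0.999], [0.999, -0.001, 0.032], [-0.001, -1.0, -0.001]]
force: [-0.2, 0.3, -3.4]
opening: 0.294
```

Emit:
play_rows([
  [[0,0,0],[-0.005,-0.16,0]],
  [[0,0,0],[-0.009,-0.314,0]],
  [[0,0,0],[-0.009,-0.314,0]],
  [[0,0,0],[-0.009,-0.314,0]],
])

```text
time_s: 36.2
position: [0.603, 0.0513, 0.1804]
tcp_rot: [[0.027, 0.308, -0.951], [1.0, -0.009, 0.026], [-0.0, -0.951, -0.308]]
force: [0.6, -0.3, -2.2]
opening: 0.296
```

```bash
python3 pk.py w14 .0607
```

```text
36.2 [0.603  0.0513 0.1804] [[0.027, 0.308, -0.951], [1.0, -0.009, 0.026], [-0.0, -0.951, -0.308]] 0.2964559222237688
TCP in dock [0.01   0.0741] tilt -17.920397966863643 -0.48967732296315325
-70 296 7.3; -65 661 7.4; -60 732 7.4; -55 653 7.4; -50 699 7.5; -45 1172 28.4; -40 800 29.4; -35 764 29.4; -30 765 29.4; -25 1068 32.5; -20 212 29.4; -15 172 29.5; -10 166 29.5; -5 161 29.6;
```

Emit:
play_rows([
  [[0,0,-0.03],[0,0,0]],
  [[0,0,-0.06],[0,0,0]],
  [[0,0,-0.076],[0,0,0]],
  [[0,0,-0.083],[0,0,0]],
  [[0,0,-0.083],[0,0,0]],
  [[0,0,-0.083],[0,0,0]],
  [[-0.006,0,-0.083],[0,0,0]],
  [[-0.012,0,-0.083],[0,0,0]],
  [[-0.018,0,-0.083],[0,0,0]],
  [[-0.018,0,-0.083],[0,0,0]],
])

```text
time_s: 37.5
position: [0.5849, 0.0508, 0.0977]
tcp_rot: [[0.028, 0.311, -0.95], [1.0, -0.009, 0.027], [-0.0, -0.95, -0.311]]
force: [0.9, 1.0, -3.5]
opening: 0.296
```

```bash
python3 pk.py w15 .0611
```

```text
37.5 [0.5849 0.0508 0.0977] [[0.028, 0.311, -0.95], [1.0, -0.009, 0.027], [-0.0, -0.95, -0.311]] 0.2964226549233766
TCP in dock [-0.0081  0.0731] tilt -18.10458534277701 -0.5235194674826416
-75 894 22.7; -70 797 21.0; -65 783 18.9; -60 765 17.0; -55 604 15.5; -50 665 7.6; -45 1194 28.6; -40 798 29.7; -35 777 29.7; -30 760 29.7; -25 1053 32.4; -20 214 29.8; -15 173 29.8; -10 163 29.9; -5 171 29.9;
```

Emit:
play_rows([
  [[0.004,0,-0.0035],[0.001,0.052,0]],
  [[0.0078,0,-0.0074],[0.003,0.105,0]],
  [[0.0114,0,-0.0112],[0.004,0.157,0]],
  [[0.0148,0,-0.0152],[0.006,0.21,0]],
  [[0.018,0,-0.0194],[0.008,0.262,0]],
  [[0.0211,0,-0.024],[0.009,0.314,0]],
  [[0.0211,0,-0.024],[0.009,0.314,0]],
  [[0.0211,0,-0.024],[0.009,0.314,0]],
])

```text
time_s: 38.55
position: [0.6056, 0.0508, 0.0731]
tcp_rot: [[0.028, 0.001, -1.0], [1.0, -0.0, 0.028], [-0.0, -1.0, -0.001]]
force: [1.7, -0.1, -1.9]
opening: 0.296
```

```bash
python3 pk.py w16 .0611
```

```text
38.55 [0.6056 0.0508 0.0731] [[0.028, 0.001, -1.0], [1.0, -0.0, 0.028], [-0.0, -1.0, -0.001]] 0.2957593554559064
TCP in dock [0.0125 0.0737] tilt -0.04481006140645563 -0.008412404918287103
-75 891 23.3; -70 807 23.0; -65 817 22.7; -60 833 22.7; -55 530 8.5; -50 695 8.3; -45 1175 29.3; -40 788 30.2; -35 778 30.2; -30 765 30.2; -25 1055 32.7; -20 204 30.2; -15 175 30.3; -10 170 30.3; -5 163 30.4;
```

Emit:
play_rows([
  [[0,0,0],[0,0,0]],
  [[0,0,0],[0,0,0]],
  [[0,0,0],[0,0,0]],
  [[0,0,0.03],[0,0,0]],
  [[0,0,0.08],[0,0,0]],
  [[0,0,0.13],[0,0,0]],
  [[-0.02,-0.04,0.18],[0,0,0]],
  [[-0.04,-0.09,0.22],[0,0,0]],
  [[-0.06,-0.15,0.24],[0,0,0]],
  [[-0.08,-0.2,0.26],[0,0,0]],
], gripper=0.05)

```text
time_s: 39.85
position: [0.5273, -0.1441, 0.3319]
tcp_rot: [[0.027, 0.001, -1.0], [1.0, -0.001, 0.027], [-0.001, -1.0, -0.001]]
force: [1.0, 0.2, 0.1]
opening: 0.578
```

```bash
python3 rail.py w17
python3 - <<'E'
from h import *
from rig import capture
d=dict(np.load("w17.npz")); W=d["X"]
A={"wrist":(W,d["frame"])}
for n in ("scene","side"):
    c=capture(n); A[n]=(cloud(c),c["frame"])
    if n=="scene": cv2.imwrite("pics/scn2.png",cv2.resize(c["frame"][120:290,120:360],None,fx=3,fy=3)[:,:,::-1])
for n,(X,F) in A.items():
    k=(X[...,2]>.015)&(X[...,2]<.14)&(X[...,0]>.54)&(X[...,0]<.72)&(X[...,1]<-.2)&(X[...,1]>-.33)
    P=X[k]
    print(n)
    for z in np.arange(.015,.13,.01):
        q=P[(P[:,2]>=z)&(P[:,2]<z+.01)]
        if len(q): print(round(z,3),len(q),np.percentile(q[:,:2],[3,50,97],axis=0).round(3).tolist())
    q=X[(abs(X[...,0]-.414)<.085)&(abs(X[...,1]+.359)<.085)&(X[...,2]>.02)]
    hs=cv2.cvtColor(F,cv2.COLOR_RGB2HSV)
    m=cv2.inRange(hs,(3,110,40),(14,255,255))>0
    q=X[m&(abs(X[...,0]-.414)<.1)&(abs(X[...,1]+.359)<.1)]
    if len(q): print("bin wood",len(q),np.percentile(q,[0.5,50,99.5],axis=0).round(3).tolist())
E
```

```text
39.85 [ 0.5273 -0.1441  0.3319] 88.45 0.5780099867691938
0.027 [491. 197.] 230 0.0306 [573.2 140.7] [15.  36.2] 62.1
scene
0.049 [363. 336.] 72 0.0545 [677.5 425.6] [25.2 55. ] 21.5
0.061 [238. 213.] 143 0.0662 [600.9 -95.4] [32.7 67.8] 84.2
0.061 [254. 225.] 157 0.066 [599.4 -21.9] [30.1 69. ] 89.5
0.061 [271. 238.] 174 0.066 [603.6  52.5] [29.  66.8] 89.1
0.038 [237. 222.] 265 0.0422 [599.8 -93.5] [ 57.4 109.1] 85.8
0.038 [253. 234.] 279 0.0423 [601.5 -21.5] [ 60.3 110.1] 88.0
0.038 [271. 247.] 294 0.0421 [603.8  54.1] [ 58.1 108.9] 84.9
side
0.061 [285. 192.] 87 0.0663 [604.7  50.8] [63.8 32.9] 1.9
0.061 [295. 202.] 99 0.0665 [603. -25.] [67.1 28.1] 1.3
0.061 [307. 214.] 103 0.0666 [601.2 -98.7] [28.6 66.9] 88.9
0.038 [284. 199.] 165 0.0424 [603.6  44.9] [ 57.3 107. ] 85.5
0.038 [294. 210.] 171 0.0426 [601.3 -27.8] [ 57.9 106.4] 85.3
0.038 [306. 221.] 201 0.0422 [ 601.2 -100.8] [ 56.8 111.5] 87.0
wrist
0.015 574 [[0.605, -0.292], [0.621, -0.265], [0.672, -0.242]]
0.025 636 [[0.609, -0.29], [0.637, -0.264], [0.671, -0.246]]
0.035 50 [[0.629, -0.272], [0.641, -0.263], [0.646, -0.255
[... 1079 characters left out ...]
0.094]]
side
0.015 102 [[0.606, -0.298], [0.629, -0.287], [0.674, -0.247]]
0.025 165 [[0.608, -0.295], [0.633, -0.277], [0.673, -0.248]]
0.035 12 [[0.628, -0.284], [0.638, -0.274], [0.646, -0.269]]
0.045 7 [[0.625, -0.275], [0.629, -0.273], [0.634, -0.271]]
0.055 5 [[0.62, -0.275], [0.624, -0.273], [0.626, -0.269]]
0.065 8 [[0.615, -0.275], [0.621, -0.272], [0.624, -0.269]]
0.075 3 [[0.612, -0.272], [0.617, -0.272], [0.621, -0.271]]
0.085 9 [[0.596, -0.28], [0.601, -0.274], [0.607, -0.266]]
0.095 32 [[0.597, -0.281], [0.604, -0.273], [0.617, -0.26]]
0.105 15 [[0.601, -0.278], [0.607, -0.268], [0.613, -0.263]]
bin wood 1406 [[0.352, -0.42, 0.005], [0.415, -0.358, 0.046], [0.5, -0.279, 0.063]]
```

View pics/scn2.png

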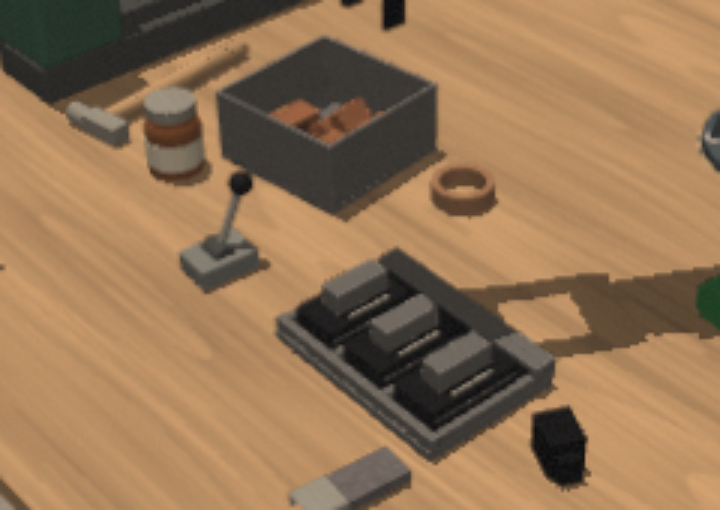

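Emit:
play_rows([
  [[0.02,-0.05,-0.04],[0,0,0]],
  [[0.035,-0.1,-0.08],[0,0,0]],
  [[0.038,-0.122,-0.13],[0,0,0]],
  [[0.038,-0.122,-0.18],[0,0,0]],
  [[0.038,-0.122,-0.21],[0,0,0]],
  [[0.038,-0.122,-0.222],[0,0,0]],
  [[0.038,-0.122,-0.222],[0,0,0]],
], gripper=0.0)

```text
time_s: 40.98
position: [0.5662, -0.2633, 0.1078]
tcp_rot: [[0.026, -0.002, -1.0], [1.0, 0.001, 0.026], [0.001, -1.0, 0.002]]
force: [0.6, -0.1, 0.5]
opening: 0.003
```

Emit:
play_rows([
  [[0.01,-0.002,0],[0,0,0]],
  [[0.02,-0.002,0],[0,0,0]],
  [[0.03,-0.002,0],[0,0,0]],
  [[0.04,-0.002,0],[0,0,0]],
  [[0.05,-0.002,0],[0,0,0]],
  [[0.06,-0.002,0],[0,0,0]],
  [[0.068,-0.002,0],[0,0,0]],
  [[0.076,-0.002,0],[0,0,0]],
  [[0.082,-0.002,0],[0,0,0]],
  [[0.082,-0.002,0],[0,0,0]],
])

```text
time_s: 42.22
position: [0.6486, -0.2665, 0.1085]
tcp_rot: [[0.028, 0.001, -1.0], [1.0, 0.0, 0.028], [0.0, -1.0, -0.001]]
force: [-0.3, 0.1, -0.3]
opening: 0.01
```

```bash
cat > sw.py <<'E'
from h import *
from rig import capture,read_state
s=read_state(); print(s["time_s"],s["position"],s["force"])
for n in ("scene","side"):
    X=cloud(capture(n)); 
    k=(X[...,2]>.035)&(X[...,2]<.14)&(X[...,0]>.59)&(X[...,0]<.74)&(X[...,1]<-.2)&(X[...,1]>-.33)
    P=X[k]; print(n)
    for z in np.arange(.035,.13,.01):
        q=P[(P[:,2]>=z)&(P[:,2]<z+.01)]
        if len(q): print(round(z,3),len(q),np.percentile(q[:,:2],[3,50,97],axis=0).round(3).tolist())
E
python3 sw.py
```

```text
42.225 [ 0.64863448 -0.26649447  0.10851787] [-0.26688046  0.12415114 -0.34672922]
scene
0.035 16 [[0.633, -0.273], [0.639, -0.263], [0.649, -0.25]]
0.045 9 [[0.647, -0.27], [0.651, -0.265], [0.656, -0.261]]
0.055 9 [[0.652, -0.268], [0.656, -0.264], [0.657, -0.262]]
0.065 7 [[0.656, -0.269], [0.661, -0.268], [0.665, -0.264]]
0.075 10 [[0.659, -0.269], [0.664, -0.266], [0.669, -0.262]]
0.085 34 [[0.64, -0.269], [0.657, -0.259], [0.682, -0.254]]
0.095 60 [[0.641, -0.276], [0.668, -0.262], [0.684, -0.254]]
0.105 35 [[0.642, -0.274], [0.658, -0.264], [0.677, -0.254]]
0.115 17 [[0.648, -0.277], [0.657, -0.261], [0.659, -0.251]]
0.125 14 [[0.652, -0.269], [0.658, -0.257], [0.659, -0.25]]
side
0.035 25 [[0.632, -0.286], [0.643, -0.274], [0.651, -0.259]]
0.045 11 [[0.647, -0.276], [0.652, -0.273], [0.655, -0.268]]
0.055 8 [[0.654, -0.278], [0.657, -0.274], [0.659, -0.269]]
0.065 11 [[0.656, -0.278], [0.66, -0.275], [0.664, -0.269]]
0.075 8 [[0.645, -0.279], [0.665, -0.276], [0.669, -0.264]]
0.085 24 [[0.639, -0.285], [0.647, -0.276], [0.673, -0.26]]
0.095 41 [[0.64, -0.286], [0.657, -0.278], [0.682, -0.263]]
0.105 23 [[0.638, -0.281], [0.642, -0.276], [0.668, -0.262]]
0.115 21 [[0.639, -0.282], [0.642, -0.275], [0.653, -0.259]]
0.125 10 [[0.639, -0.282], [0.641, -0.281], [0.647, -0.259]]
```

Emit:
play_rows([
  [[0.003,0,0],[0,0,0]],
  [[0.006,0,0],[0,0,0]],
  [[0.006,0,0],[0,0,0]],
])

```text
time_s: 42.7
position: [0.654, -0.2667, 0.1085]
tcp_rot: [[0.028, -0.0, -1.0], [1.0, 0.0, 0.028], [0.0, -1.0, 0.0]]
force: [-1.1, -0.3, -0.5]
opening: 0.007
```

Emit:
play_rows([
  [[-0.02,0,0],[0,0,0]],
  [[-0.05,0,0.02],[0,0,0]],
  [[-0.08,0,0.07],[0,0,0]],
  [[-0.1,0.03,0.12],[0,0,0]],
  [[-0.1,0.08,0.16],[0,0,0]],
  [[-0.1,0.1,0.2],[0,0,0]],
  [[-0.1,0.1,0.2],[0,0,0]],
])

```text
time_s: 43.58
position: [0.5561, -0.1659, 0.3132]
tcp_rot: [[0.025, 0.009, -1.0], [1.0, -0.004, 0.025], [-0.004, -1.0, -0.009]]
force: [0.2, -0.0, 0.0]
opening: 0.006
```

```bash
python3 sw.py; python3 rail.py w18; python3 chk.py w19
python3 - <<'E'
from h import *
from rig import capture
c=capture("side"); cv2.imwrite("pics/side9.png",cv2.resize(c["frame"][100:350,150:430],None,fx=2.4,fy=2.4)[:,:,::-1])
E
```

```text
43.575 [ 0.55614572 -0.16592554  0.31322321] [ 0.15923563 -0.02251868  0.04835053]
scene
0.035 19 [[0.633, -0.272], [0.643, -0.262], [0.653, -0.252]]
0.045 11 [[0.648, -0.272], [0.653, -0.266], [0.658, -0.264]]
0.055 8 [[0.653, -0.274], [0.659, -0.266], [0.663, -0.262]]
0.065 8 [[0.657, -0.27], [0.664, -0.266], [0.668, -0.262]]
0.075 7 [[0.664, -0.272], [0.667, -0.267], [0.682, -0.262]]
0.085 16 [[0.673, -0.275], [0.681, -0.262], [0.69, -0.258]]
0.095 37 [[0.669, -0.276], [0.68, -0.265], [0.69, -0.257]]
0.105 6 [[0.672, -0.272], [0.675, -0.267], [0.679, -0.26]]
side
0.035 27 [[0.634, -0.286], [0.641, -0.272], [0.652, -0.257]]
0.045 13 [[0.647, -0.278], [0.654, -0.274], [0.658, -0.267]]
0.055 10 [[0.654, -0.277], [0.659, -0.275], [0.662, -0.269]]
0.065 12 [[0.661, -0.278], [0.665, -0.274], [0.67, -0.267]]
0.075 10 [[0.665, -0.278], [0.67, -0.275], [0.673, -0.272]]
0.085 13 [[0.667, -0.286], [0.672, -0.279], [0.685, -0.271]]
0.095 35 [[0.67, -0.287], [0.675, -0.279], [0.688, -0.265]]
0.105 5 [[0.677, -0.281], [0.681, -0.276], [0.685, -0.271]]
43.675 [ 0.5543 -0.1666  0.3091] 88.44 0.00
[... 658 characters left out ...]
[601.5 -99.6] [27.1 67.4] 89.3
0.038 [284. 199.] 152 0.0422 [603.5  46.3] [ 57.5 107.6] 85.2
0.038 [294. 210.] 179 0.0423 [601.6 -26.9] [ 58.2 107.3] 87.5
0.038 [306. 221.] 199 0.0427 [ 601.6 -101. ] [ 59.7 111.3] 89.7
43.825 [ 0.55343255 -0.16708506  0.30703298] 88.3552719123497 0.0018954379003761905
[112.  60.] 9654 0.0488 [ 420.  -355.7] [126.  127.5] 89.2
[275.  26.] 47 0.0248 [ 387.6 -168.6] [ 5.2 34.5] 39.1
[323. 166.] 63 0.0414 [ 545.8 -113.2] [ 4.1 18.3] 13.7
[ 51. 186.] 934 0.0676 [ 557.3 -445. ] [61.2 33.2] 15.7
[522. 185.] 308 0.042 [584.1 159.3] [33.6 34.8] 64.6
side
[260. 267.] 131 0.0261 [ 359.9 -196.5] [66.3 61.9] 60.2
[305. 291.] 1344 0.0503 [ 417.6 -359.3] [124.4 134. ] 88.4
```

View pics/side9.png

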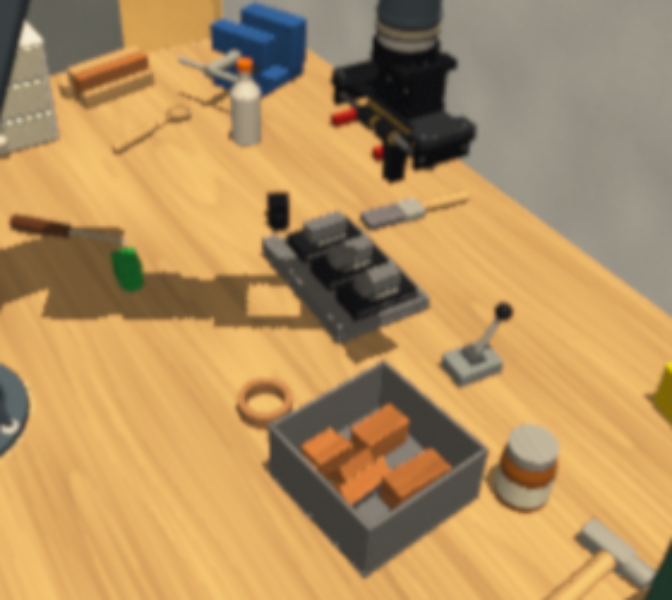

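```bash
python3 -c "
from rig import *
print(hand_in()); print(read_state()['time_s'])"
```

```text
the job is handed in; nothing more can be done
None
the job is handed in; nothing more can be done
```

The job is handed in at about 44 s on the robot's clock. `hand_in()` gave no verdict, so what follows rests on my own last checks.

- **Offcuts:** four were present: one in bay 0 and three on the bench between robot and dock. All four now lie in the scrap bin. Their measured tops are about 50 mm, under the 90 mm rim, and the last side picture shows all four inside.
- **Packs:** one sits in each bay, tongue under the lip and swung down flat. Both fixed cameras put the rail tops at 66 mm (12 mm floor plus 54 mm pack). The rail centres are within about 4 mm of where a seated pack's should be. The two cameras differ by 2 to 4 mm sideways, but both are inside the 9 mm limit.
- **Toggle:** I flipped it last, after all three packs were released. The knob moved from about x = 0.606 m to 0.68 m, which I estimate as about 1.0 rad of travel. I could not read the angle directly.
- **Other objects:** none of the bystanders or look-alikes was touched, as far as I saw. I did not measure each bystander's displacement at the end. The arm was clear, with force readings near zero.

No check failed.

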